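# Clip the pump module onto the analyser's rail

### The arm

A 6-joint arm with a two-finger parallel gripper is mounted at the origin on the work surface. World frame = base frame: x ahead of the robot, y to its left, z up, the work surface at z = 0. Lengths are in m, angles in rad, forces in N, time in s.
With the tool pointing down it reaches from about 0.3 to 0.85 m from the base axis. Payload 4.2 kg.
Tool frame: the origin (TCP) lies midway between the tips of the shut fingers; the grasp point (between the pads) lies 19 mm behind it; y points along the fingers, z is the direction in which the jaws open and shut, and the axes are right-handed (so a half turn about y gives the same grasp; the last joint's range is limited). The gripper opens to 91 mm and grips with 3 to 60 N. Pads are 32 mm wide; open, the fingers measure 118 mm over their backs; the gripper's body (76 mm by 178 mm) begins 60 mm behind the grasp point.
Start: joints at [1.083, 0.32, 1.565, -0, 1.257, -0.02], TCP at [0.259, 0.513, 0.176] pointing down, gripper open.
Joint ranges: [-3.11, 3.11], [-0.84, 2.01], [0.21, 2.61], [-1.34, 4.49], [0.05, 2.63], [-2.56, 2.56]. Speed limits (rad/s): [2.57, 2.57, 3.14, 3.14, 3.14, 3.14].

### API

Orientations are given as [roll, pitch, yaw] about the fixed x, y, z axes, in that order (R = Rz(yaw) Ry(pitch) Rx(roll)).
In Python, from plant import r gives the robot as it stands.
- The arm moves only by the tool send_rows, never from a script. Its argument "targets" is a list of rows, each an object of numbers: "grip": the opening, from 0 (shut) to 1 (fully open); "x", "y", "z": the shift along the world's x, y, z in cm; "rx", "ry", "rz": the turn, a rotation vector about the world's x, y, z in rad. In form: [{"grip": .., "x": .., "y": .., "z": .., "rx": .., "ry": .., "rz": ..}, ...]. A call has 1 to 20 rows; each row shifts and turns the pose as measured when the row begins; what a row does not reach is not made up. A row lasts 1/8 s, in which the tool goes at most 62.5 mm and 10.7 degrees, less where a joint would pass 70% of its speed; a pose out of reach is approached as far as the arm can. A call with a gripper value outside its range is refused whole. The fingers move at their own pace and stop on an object; "newtons" is the grip in N (left out, the last holds). Time passes only in rows, so rows that do not move let the fingers close. It gives the time, the measured TCP pose, the force and the opening at its end, in the units of the state.
- r.state(): the state, without advancing time (a new reading comes with each control period).
- r.capture(name): name is "scene" or "top"; returns a dict with "frame" (384x512x3 uint8, red, green, blue), "intrinsics" (3x3 intrinsics, pixels), "pose" (4x4, takes a point from camera to world coordinates). Camera axes: x right, y down, z forward; pixel columns grow to the right and rows downward; lengths in m; the calibration is good to about 2 mm. A picture is of the moment at which its call begins. There is no depth.
- r.close_job(): hands the job in, once; it reports no verdict.
Trained networks look in the newest picture that a camera, given by its name, has taken for a name from the list of things; names that differ only in an ending like _2 or _b are one class to them, and where a whole thing is asked for, a point or a joint stands for the part that bears it (a point fixed in the world has none). Each returns a list of dicts, best first, with "score" (0 to 1); they miss things now and then, are a little off and sometimes report something else, mostly with a low value. They report only what shows in the picture. A call takes as long as a camera call. They do not tell look-alikes from the thing itself.
- r.masks_of(query, camera): "region" (384x512 bool, what is visible of it) and "extent" ([left, top, right, bottom] in pixels, round what is visible of it).
- r.mark_of(query, camera): "pixel" ([column, row] in pixels: a listed point, or the origin of a listed thing).
The state is a dict: "clock": time; "joints": joint angles; "qd": joint speeds; "joint_torque": joint torques, N m; "tcp_pos": TCP position; "orientation": TCP orientation; "force": force on the tool from outside, world axes, zero at the start; "moment": the same for the moment, N m; "finger_gap": opening from 0.0 (shut) to 1.0 (fully open).
Only numpy, scipy, OpenCV 4.12 (cv2) and the standard library are available. Lean on these libraries where they do the work, as an engineer would, in place of code of your own. Each camera call takes 0.05 s, during which the arm holds its last target.

### The job

Fit the loose pump module in the empty place on the rail between or beside the two fitted ones, squarely in the middle of its place, its lip end towards the robot's side and its foot by the contact strip: hook its lip under the near edge of the rail with the foot end held up, then rock it down until the sprung foot clicks in and the module lies flat on the rail. The rail is shimmed and slotted, so find its real height and edge by gentle touch, never loading it with more than 35 N, and leave the other things on the bench where they are.

Things in the scene. Friction and masses are not known exactly. Their poses are not given: they have to be found in the camera images.
- module: loose pump module, the only one standing on the bench, grey housing with a white grip block, 0.25-0.47 kg. Origin: middle of its seat face, the flat underside that comes to lie on the rail; x from lip end to foot end, z up. Housing x -32..40, y -22..22, z 0..28 mm, above it the grip block. It stands on its lip and foot, which reach 13.5 mm below the seat face, so the origin starts 13.5 mm above the bench
- grip (a point): centre of the module's grip block, 3 mm above the block's half height: module frame (-9, 0, 52) mm. The block is x -26..8, y -15..15 (grip it across its 30 mm width), z 28..70 mm. In front of it, at the foot end, the housing has a flat shoulder to push on: x 8..40, y -22..22, z = 28 mm
- lip (a point): upper inner edge of the tongue of the module's rigid lip, module frame (-14, 0, -8) mm. The lip is at the -x end, 30 mm wide: a wall with inner face x = -19, outer x = -24, from the seat face down to z = -13.5; from its foot the tongue reaches in to x = -14, z -8 to -13.5
- nose (a point): tip of the black sprung foot at the module's +x end, module frame (13, 0, -6.8) mm when sprung in; foot 24 mm wide. From the tip it slopes down and out to (18.5, 0, -13.5); the nose's upper side peaks at z = -4.9, x = 15; the wall behind has its inner face at x = 19. A black pull tab sticks out to x = 48 at z 1..5
- foot (a joint): travel of the sprung foot, m: 0 = sprung in, up to 0.008 pushed outwards (module +x). Spring 450 N/m, 1.4 N preload. Rocking the module down, the rail's far edge pushes the nose out about 5 mm, then it snaps back to about 0 under the edge (the click). It takes about 5 to 12 N on the shoulder; by leverage the rail feels about twice that
- deck: fixed grey plate, 170 (x) by 280 (y) by 20 mm, origin under its middle. It carries an aluminium rail of T section along its y, 256 mm long, with black end stops standing 7 mm higher
- rail_nominal (a point): middle of the rail's top face as drawn, 19 mm above the plate, axes as the plate. Flange 36 mm wide (x), 4 mm thick; web 20 mm wide; 15 mm of clear space under the flange. But the real rail is shimmed up 0 to 12 mm higher than this point and, in slotted holes, sits up to 8 mm to +x or -x of it. Neither is reported: feel or look for it. It is level, tightened and does not move
- bay: the empty place on the rail, marked by a black strip with four brass pads (14 by 36 by 4 mm) on the plate 60 mm to +x. Origin: top of the plate, its centre line, middle of the place; axes as the plate. A seated module has parallel axes and its origin 19 to 31 mm above this one (rail height), off in x only by the rail's offset and 1 mm of play; lip on the -x edge, foot on +x
- module_a: a module already fitted (fixed), 72 by 44 mm, 64 mm above the plate, round steel head, closed skirt down to the plate (it does not show the rail's height). Origin on the plate. The three places are 75 mm apart along y
- module_b: the other fitted module (fixed), 72 by 44 mm, 65 mm above the plate, grey block on top. Origin on the plate
- reagent: bystander, loose: amber reagent bottle, 52 mm across, 85 mm tall. Origin in the middle of its underside
- jar: bystander, loose: white screw jar, 48 mm across, 55 mm tall. Origin in the middle of its underside
- screwdriver: bystander, loose: screwdriver, 170 mm long, lying. Origin under its middle
- beaker: bystander, loose: clear beaker, 64 mm across, 75 mm tall. Origin in the middle of its underside
Not all that is in view belongs to the job. Leave any yellow look-alike of the module alone.

How it is judged:
By the outcome, as a careful person would: the job done as asked, in the order asked, and still so for the second after the job is handed in, with the robot touching nothing.
It also fails if it takes over 70 s, if anything falls off the work surface, if the arm or the gripper's body presses on something with over 40 N, if the wrist force passes 120 N, or if a joint passes its speed limit or range.

## Working session

There is one attempt and no reset: what is moved stays moved. The work goes in short steps, Python scripts to look and compute and a tool call to move; the robot and the scene stay as the last step left them, time stands still between calls to the robot, and variables do not carry over. Pictures are saved under pics/ and viewed, and the job is handed in when it is done.

Besides the shell and the picture viewer there is one more tool, called after "Emit:" as name([rows], argument=value, ...), one row to a line, values as JSON. send_rows: Moves the arm, as the interface text tells. Its arguments: {"type":"object","properties":{"targets":{"type":"array","items":{"type":"object","properties":{"grip":{"type":"number"},"x":{"type":"number"},"y":{"type":"number"},"z":{"type":"number"},"rx":{"type":"number"},"ry":{"type":"number"},"rz":{"type":"number"}}}},"newtons":{"type":"number"}},"required":["targets"]}

```bash
ls; mkdir -p pics; python3 - <<'E'
from plant import r
import cv2,numpy as np
print(r.state())
for c in("scene","top"):
    d=r.capture(c); cv2.imwrite(f"pics/{c}0.png",d["frame"][:,:,::-1]); print(c,d["intrinsics"].tolist(),np.round(d["pose"],4).tolist())
    for q in("module","grip","lip","nose","deck","rail_nominal","bay","module_a","module_b","reagent","jar","screwdriver","beaker"):
        print(q,[(np.round(m["pixel"],1).tolist(),round(m["score"],2)) for m in r.mark_of(q,c)][:3])
E
```

```text
pics
{'clock': 0.0, 'joints': array([ 1.08300726e+00,  3.20277963e-01,  1.56569161e+00, -1.69931946e-05,
        1.25736903e+00, -2.00004615e-02]), 'qd': array([-0.0008903 ,  0.00195275,  0.00087308, -0.0011877 ,  0.00028598,
       -0.00021826]), 'joint_torque': array([-1.67836577e-03, -4.12458980e+01, -2.31975031e+01,  7.24125886e-02,
        4.55535657e-02, -1.61104763e-04]), 'tcp_pos': array([0.25901208, 0.51271844, 0.17542345]), 'orientation': array([-1.57254225e+00,  1.87646129e-05, -4.67783365e-01]), 'force': array([-0.36667721, -0.04817466, -0.49768877]), 'moment': array([ 0.00631018,  0.02763024, -0.07265477]), 'finger_gap': 1.001125281634653}
scene [[419.1373830679382, 0.0, 252.8522450664097], [0.0, 419.1373830679382, 190.38003358530503], [0.0, 0.0, 1.0]] [[0.3705, 0.7961, -0.4785, 1.1015], [0.9288, -0.3132, 0.198, -0.2653], [0.0077, -0.5178, -0.8555, 1.112], [0.0, 0.0, 0.0, 1.0]]
module [([381.4, 218.0], 0.93), ([363.9, 178.5], 0.86), ([259.5, 206.0], 0.84)]
grip [([396.4, 167.0], 0.96), ([367.1, 167.6], 0.85), ([385.1, 210.9], 0.81)]
lip [([360.2, 175.4], 0.91), ([330.1, 
[... 633 characters left out ...]
 [0.0, 0.0, 0.0, 1.0]]
module [([254.3, 186.8], 0.94), ([181.7, 171.8], 0.94), ([150.4, 219.6], 0.87)]
grip [([174.7, 164.5], 0.81), ([151.8, 215.9], 0.77), ([145.6, 133.7], 0.72)]
lip [([156.1, 137.3], 0.9), ([146.2, 182.4], 0.81), ([153.5, 220.2], 0.79)]
nose [([186.6, 175.1], 0.46), ([278.7, 186.5], 0.2)]
deck [([275.1, 186.0], 0.6)]
rail_nominal [([277.3, 183.3], 0.84)]
bay [([300.1, 185.0], 0.26)]
module_a [([254.3, 186.8], 0.94), ([181.7, 171.8], 0.94), ([150.4, 219.6], 0.87)]
module_b [([254.3, 186.8], 0.94), ([181.7, 171.8], 0.94), ([150.4, 219.6], 0.87)]
reagent [([189.0, 133.7], 0.81)]
jar [([114.7, 246.1], 0.78)]
screwdriver [([195.9, 250.7], 0.65)]
beaker [([374.3, 230.3], 0.92)]
```

```bash
python3 - <<'E'
import cv2
for c,(x0,y0,x1,y1) in {"scene":(130,90,470,310),"top":(80,90,400,290)}.items():
    im=cv2.imread(f"pics/{c}0.png")[y0:y1,x0:x1]
    s=min(800/im.shape[1],600/im.shape[0]);cv2.imwrite(f"pics/{c}0z.png",cv2.resize(im,None,fx=s,fy=s,interpolation=cv2.INTER_CUBIC)); print(c,s)
E
```

```text
scene 2.3529411764705883
top 2.5
```

View pics/scene0z.png

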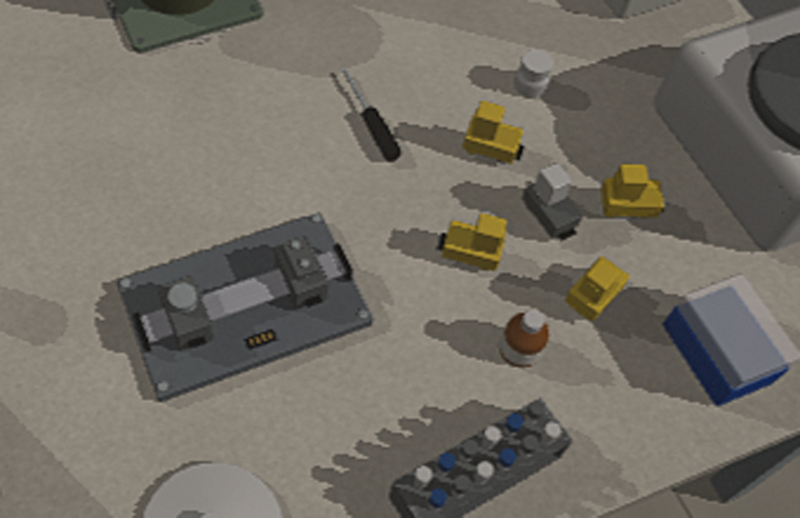

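View pics/top0z.png

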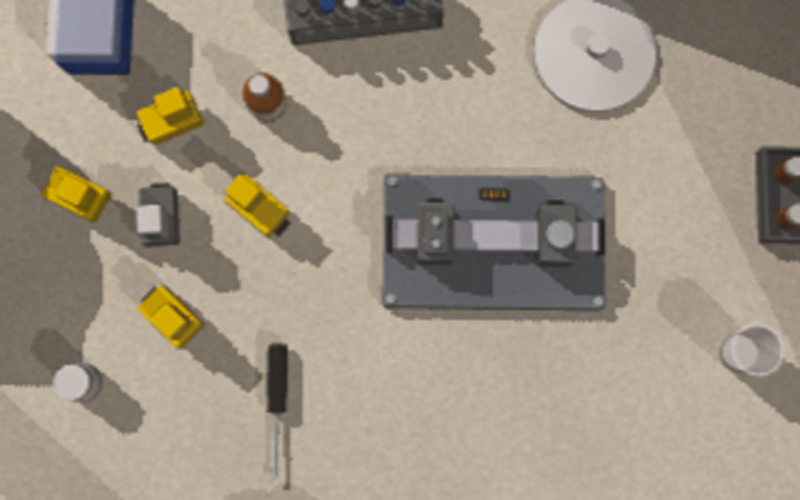

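```bash
cat > h.py <<'E'
import numpy as np,cv2
from plant import r
def proj(d,P):
    P=np.atleast_2d(P); T=np.linalg.inv(d["pose"]); c=P@T[:3,:3].T+T[:3,3]; u=c@d["intrinsics"].T; return u[:,:2]/u[:,2:]
def ray(d,px,z):
    v=np.linalg.inv(d["intrinsics"])@[px[0],px[1],1]; v=d["pose"][:3,:3]@v; o=d["pose"][:3,3]; return o+v*(z-o[2])/v[2]
def zoom(im,box,name,s):
    x0,y0,x1,y1=box; cv2.imwrite("pics/"+name,cv2.resize(im[y0:y1,x0:x1,::-1],None,fx=s,fy=s,interpolation=cv2.INTER_CUBIC))
def box(x0,x1,y0,y1,z0,z1): return np.array([[x,y,z] for x in(x0,x1) for y in(y0,y1) for z in(z0,z1)])/1000.
E
python3 - <<'E'
from h import *
for c in("scene","top"):
    d=r.capture(c); np.save(f"{c}0.npy",d,allow_pickle=True)
    for q in("module","deck"):
        for i,m in enumerate(r.masks_of(q,c)):
            g=m["region"]; hsv=d["frame"][g].mean(0); print(c,q,i,round(m["score"],2),np.round(m["extent"]),g.sum(),hsv.round())
            np.save(f"m_{c}_{q}_{i}.npy",g)
    for q in("module","grip"): print(q,[(np.round(m["pixel"],1).tolist(),round(m["score"],2)) for m in r.mark_of(q,c)])
    if c=="scene": zoom(d["frame"],(340,150,390,200),"s1.png",12); zoom(d["frame"],(170,170,300,265),"s2.png",6)
    else: zoom(d["frame"],(120,150,170,200),"t1.png",12); zoom(d["frame"],(225,150,330,220),"t2.png",7)
E
```

```text
scene module 0 0.92 [386. 161. 409. 182.] 402 [113.  95.  34.]
scene module 1 0.82 [355. 164. 381. 190.] 500 [79. 77. 74.]
scene module 2 0.79 [243. 189. 269. 222.] 492 [63. 63. 62.]
scene module 3 0.73 [327. 132. 353. 162.] 469 [110.  94.  39.]
scene module 4 0.7 [198. 208. 221. 240.] 478 [74. 74. 73.]
scene module 5 0.66 [373. 200. 397. 225.] 406 [116.  98.  37.]
scene module 6 0.57 [317. 184. 341. 208.] 458 [106.  90.  37.]
scene module 7 0.28 [179. 183. 290. 261.] 4188 [76. 77. 78.]
module [([331.5, 200.3], 0.94), ([384.3, 217.6], 0.91), ([260.8, 207.2], 0.85), ([335.7, 153.9], 0.81), ([208.8, 223.4], 0.79), ([395.6, 173.7], 0.77)]
grip [([336.2, 190.8], 0.88), ([363.8, 168.3], 0.84), ([397.5, 165.5], 0.7), ([335.0, 140.0], 0.68), ([385.0, 211.2], 0.63)]
top module 0 0.92 [136. 205. 163. 230.] 351 [175. 142.  13.]
top module 1 0.92 [137. 125. 159. 150.] 393 [164. 133.  12.]
top module 2 0.84 [169. 157. 194. 183.] 383 [164. 133.  21.]
top module 3 0.75 [294. 170. 310. 198.] 406 [97. 96. 94.]
top module 4 0.71 [247. 168. 264. 198.] 343 [88. 87. 84.]
top module 5 0.58 [ 98. 156. 122. 177.] 341 [166. 134.   9.]
top module 6 0.55 [133. 163. 152. 187.] 386 [114. 108. 103.]
top deck 0 0.78 [234. 162. 323. 217.] 3755 [97. 96. 99.]
module [([147.1, 140.2], 0.93), ([150.3, 217.8], 0.91), ([254.6, 185.0], 0.88), ([180.9, 170.6], 0.84), ([144.7, 179.2], 0.68), ([111.5, 169.2], 0.68), ([300.2, 186.1], 0.67)]
grip [([146.8, 133.5], 0.84), ([140.8, 180.2], 0.74), ([110.5, 171.0], 0.71), ([172.3, 169.5], 0.63), ([149.2, 216.7], 0.54)]
```

View pics/s1.png

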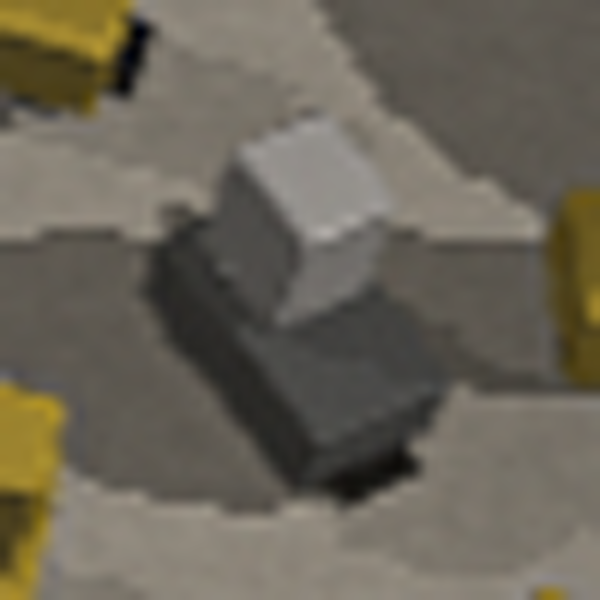

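View pics/t1.png

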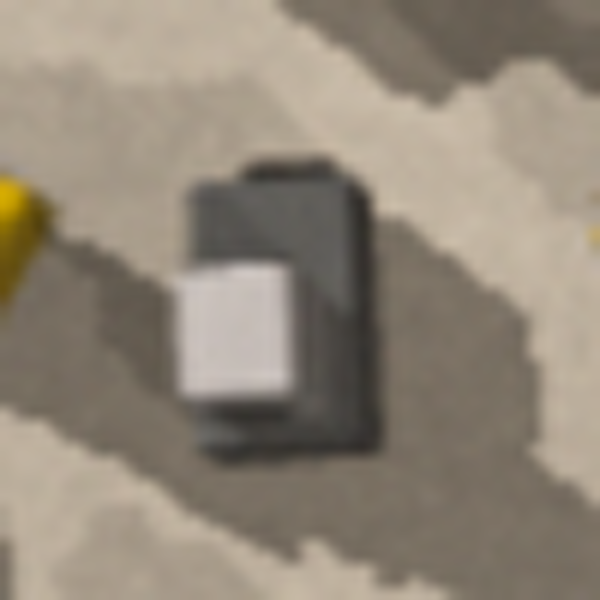

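View pics/s2.png

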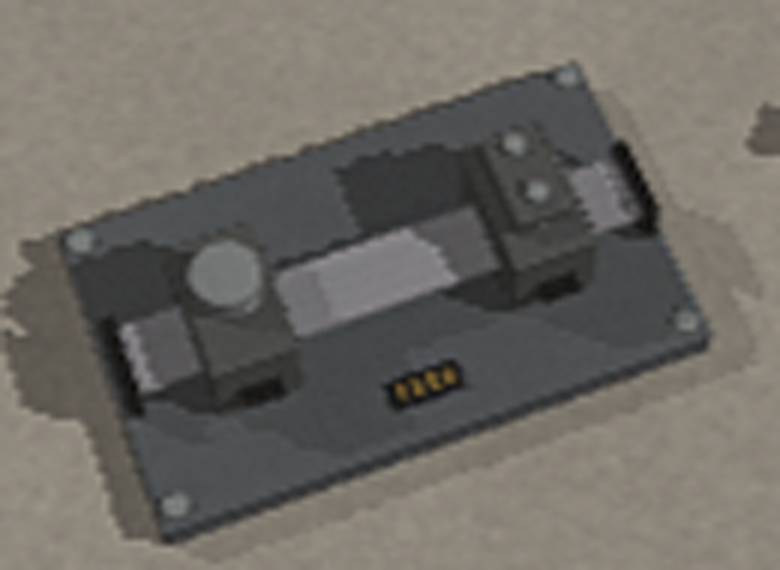

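View pics/t2.png

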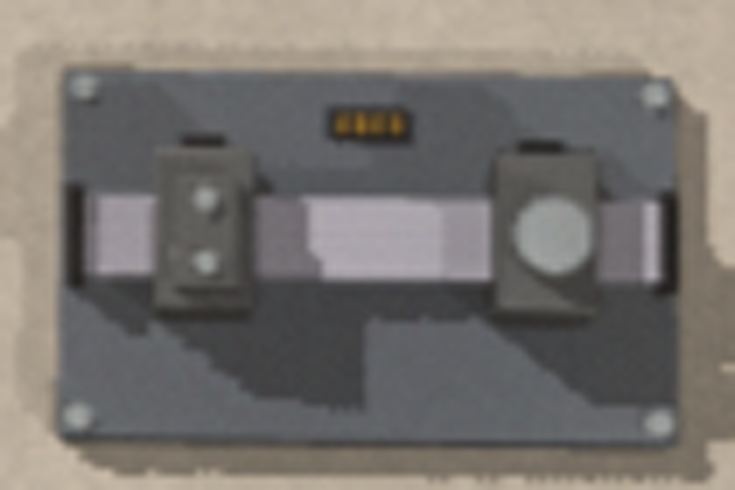

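```bash
cat > fit.py <<'E'
from h import *
from scipy.optimize import least_squares
D={c:np.load(f"{c}0.npy",allow_pickle=True).item() for c in("scene","top")}
def un(z,s,o): return (np.array(z,float)+.5)/s-.5+np.array(o)
def fit(obs,x0):
    # obs list of (cam,px Nx2, local pts m)
    def f(p):
        c,s=np.cos(p[2]),np.sin(p[2]);R=np.array([[c,-s,0],[s,c,0],[0,0,1]])
        return np.concatenate([(proj(D[k],L@R.T+[p[0],p[1],0])-px).ravel() for k,px,L in obs])
    q=least_squares(f,x0); return q.x,q.fun
o_t=un([(63,70),(675,80),(677,438),(60,437)],7,(225,150))
o_s=un([(62,235),(575,62),(708,335),(163,532)],6,(170,170))
# top: up=+x, right=-y
Lt=np.array([[85,140,20],[85,-140,20],[-85,-140,20],[-85,140,20]])/1e3
# scene: left pts: image right ~ +y, down ~ +x
Ls=np.array([[-85,-140,20],[-85,140,20],[85,140,20],[85,-140,20]])/1e3
if __name__=="__main__":
  for ob in ([("top",o_t,Lt)],[("scene",o_s,Ls)],[("top",o_t,Lt),("scene",o_s,Ls)]):
    x,f=fit(ob,[.37,-.08,0]); print("deck",x.round(4),f.round(1))
  m_t=un([(178,268),(293,262),(296,393),(182,398)],12,(120,150)); m_s=un([(240,155),(322,115),(392,205),(308,240)],12,(340,150))
  Bt=np.array([[8,15,83.5],[8,-15,83.5],[-26,-15,83.5],[-26,15,83.5]])/1e3
  Bs=np.array([[-26,-15,83.5],[-26,15,83.5],[8,15,83.5],[8,-15,83.5]])/1e3
  for ob in ([("top",m_t,Bt)],[("scene",m_s,Bs)],[("top",m_t,Bt),("scene",m_s,Bs)]):
    x,f=fit(ob,[.37,.25,0]); print("mod",x.round(4),f.round(1))
E
python3 fit.py
```

```text
deck [ 0.554  -0.0992  0.0039] [-0.2 -0.4  0.1 -1.   0.7  1.  -0.6  0.3]
deck [ 5.538e-01 -1.001e-01 -2.000e-04] [-1.1 -0.2  0.6 -0.5  1.  -0.1 -0.4  0.4]
deck [ 0.5539 -0.0997  0.0018] [-0.  -0.5  0.3 -0.9  0.8  1.2 -0.5  0.2 -1.  -0.1  0.6 -0.5  1.1 -0.2
 -0.2  0.5]
mod [0.5744 0.3221 0.0703] [-0.1 -0.1  0.2 -0.1  0.2  0.  -0.3  0.2]
mod [0.5744 0.3213 0.0943] [-1.1 -0.4  0.3 -0.7  1.1  0.1 -0.2  1. ]
mod [0.5744 0.3218 0.0807] [-0.1 -0.   0.3 -0.2  0.4  0.  -0.1  0.2 -1.  -0.5  0.5 -0.8  1.2  0.1
 -0.2  0.9]
```

```bash
python3 - <<'E'
from fit import *
# strip and heads
for nm,z,pt,h,s in (("strip","top",(370,125.5),.024,7),("A head","top",(553,235),.084,7),("B pins","top",(205,230),.085,7),):
    print(nm,ray(D["top"],un(pt,7,(225,150)),h).round(4))
for nm,pt,h in (("strip",(427,384),.024),("A head",(225,272),.084),("B pins",(527,166),.085)):
    print(nm,ray(D["scene"],un(pt,6,(170,170)),h).round(4))
# rail edges top: columns 272..292 ; profile along rows
g=D["top"]["frame"].astype(float).mean(2)
def edge(p):
    d=np.diff(p); i=np.argmax(d),np.argmin(d)
    out=[]
    for k in i:
        w=np.abs(d[max(k-1,0):k+2]); out.append((w*np.arange(max(k-1,0),max(k-1,0)+len(w))).sum()/w.sum()+.5)
    return out
pts=[]
for c in range(272,287):
    e=edge(g[170:198,c]); pts.append([c,e[0]+170,e[1]+170])
pts=np.array(pts); print(np.median(pts[:,1]),np.median(pts[:,2]),pts[:,1].round(1),pts[:,2].round(1))
gs=D["scene"]["frame"].astype(float).mean(2)
ps=[]
for c in range(224,245):
    e=edge(gs[200:232,c]); ps.append([c,e[0]+200,e[1]+200])
ps=np.array(ps); print(ps.round(1).tolist())
obs=[]
for k,P,(far,near) in (("top",pts,(1,2)),("scene",ps,(2,1))):
    obs.append((k,P[:,[0,far]],18)); obs.append((k,P[:,[0,near]],-18))
# residual: intersect ray with plane z=h, x should be X+/-18 (+yaw*y)
def f(p,ks):
    r_=[]
    for k,px,dx in obs:
        if k not in ks: continue
        for q in px: 
            w=ray(D[k],q,p[1]); r_.append((w[0]-p[0]-p[2]*(-(w[1]+.1))-dx/1e3)*1e3)
    return np.array(r_)
for ks in (("top",),("scene",),("top","scene")):
    q=least_squares(f,[.554,.045,0],args=(ks,),loss="soft_l1"); 
    print(ks,q.x.round(4),np.abs(f(q.x,ks)).mean().round(2))
for h in(.039,.042,.045,.048,.051):
    print(h,[ (k,dx,np.median([ray(D[k],q,h)[0] for q in px]).round(4)) for k,px,dx in obs])
E
```

```text
strip [ 0.6125 -0.0993  0.024 ]
A head [ 0.5536 -0.1733  0.084 ]
B pins [ 0.5536 -0.0239  0.085 ]
strip [ 0.6142 -0.0991  0.024 ]
A head [ 0.5538 -0.1746  0.084 ]
B pins [ 0.5529 -0.024   0.085 ]
177.75416666666666 189.4707792207792 [177.7 177.8 177.7 177.7 177.7 177.8 177.8 177.8 177.7 177.7 177.8 177.9
 177.9 178.1 178.1] [189.4 189.4 189.5 189.5 189.5 189.5 189.5 189.4 189.4 189.5 189.5 189.5
 189.5 189.5 189.5]
[[224.0, 212.3, 224.3], [225.0, 211.5, 223.7], [226.0, 211.4, 209.9], [227.0, 211.1, 223.0], [228.0, 210.3, 222.7], [229.0, 210.4, 222.4], [230.0, 210.1, 222.1], [231.0, 209.5, 221.7], [232.0, 209.2, 221.3], [233.0, 209.0, 220.9], [234.0, 208.5, 220.7], [235.0, 208.2, 220.2], [236.0, 207.9, 219.8], [237.0, 207.5, 219.6], [238.0, 207.6, 219.2], [239.0, 209.2, 218.8], [240.0, 209.5, 218.4], [241.0, 210.2, 218.2], [242.0, 210.6, 230.5], [243.0, 212.6, 217.5], [244.0, 214.5, 217.3]]
('top',) [0.5539 0.0669 0.0012] 0.18
('scene',) [ 0.5757  0.0744 -0.0328] 4.31
('top', 'scene') [ 0.5582  0.0403 -0.0156] 2.72
0.039 [('top', 18, np.float64(0.5769)), ('top', -18, np.float64(0.54)), ('scene', 18, np.float64(0.5756)), ('scene', -18, np.float64(0.5392))]
0.042 [('top', 18, np.float64(0.5763)), ('top', -18, np.float64(0.5396)), ('scene', 18, np.float64(0.5771)), ('scene', -18, np.float64(0.5407))]
0.045 [('top', 18, np.float64(0.5758)), ('top', -18, np.float64(0.5391)), ('scene', 18, np.float64(0.5786)), ('scene', -18, np.float64(0.5423))]
0.048 [('top', 18, np.float64(0.5753)), ('top', -18, np.float64(0.5387)), ('scene', 18, np.float64(0.58)), ('scene', -18, np.float64(0.5439))]
0.051 [('top', 18, np.float64(0.5748)), ('top', -18, np.float64(0.5382)), ('scene', 18, np.float64(0.5815)), ('scene', -18, np.float64(0.5455))]
```

View pics/scene0.png

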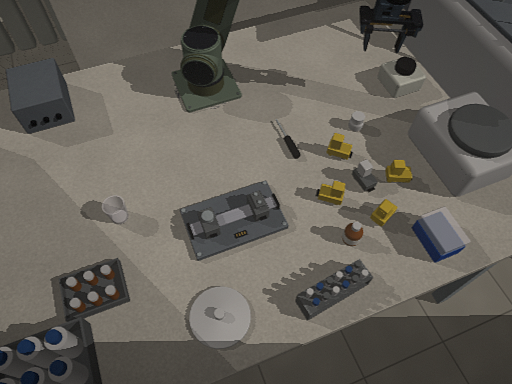

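View pics/top0.png

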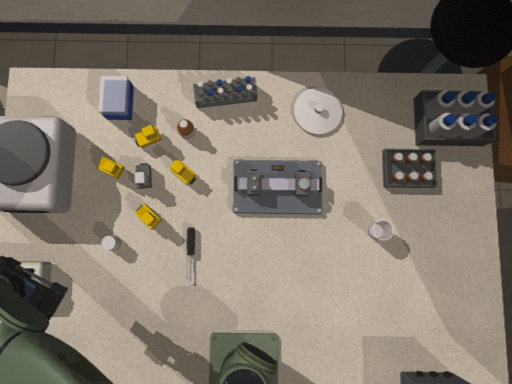

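Emit:
send_rows([
  {"grip": 0, "x": 2.6, "y": -5.4, "z": 0.5, "rz": 0.045},
  {"grip": 0, "x": 2.6, "y": -5.4, "z": 0.5, "rz": 0.045},
  {"grip": 0, "x": 2.6, "y": -5.4, "z": 0.5, "rz": 0.045},
  {"grip": 0, "x": 2.6, "y": -5.4, "z": 0, "rz": 0.045},
  {"grip": 0, "x": 2.6, "y": -5.4, "z": 0, "rz": 0.045},
  {"grip": 0, "x": 2.6, "y": -5.4, "z": 0, "rz": 0.045},
  {"grip": 0, "x": 2.6, "y": -5.4, "z": 0, "rz": 0.045},
  {"grip": 0, "x": 2.6, "y": -5.4, "z": 0, "rz": 0.045},
  {"grip": 0, "x": 2.6, "y": -5.4, "z": 0, "rz": 0.045},
  {"grip": 0, "x": 2.6, "y": -5.4, "z": 0, "rz": 0.045},
])

```text
$.targets[0]: bad value
```

Emit:
send_rows([
  {"grip": 0, "x": 2.6, "y": -5.4, "z": 0.5, "rx": 0, "ry": 0, "rz": 0.045},
  {"grip": 0, "x": 2.6, "y": -5.4, "z": 0.5, "rx": 0, "ry": 0, "rz": 0.045},
  {"grip": 0, "x": 2.6, "y": -5.4, "z": 0.5, "rx": 0, "ry": 0, "rz": 0.045},
  {"grip": 0, "x": 2.6, "y": -5.4, "z": 0, "rx": 0, "ry": 0, "rz": 0.045},
  {"grip": 0, "x": 2.6, "y": -5.4, "z": 0, "rx": 0, "ry": 0, "rz": 0.045},
  {"grip": 0, "x": 2.6, "y": -5.4, "z": 0, "rx": 0, "ry": 0, "rz": 0.045},
  {"grip": 0, "x": 2.6, "y": -5.4, "z": 0, "rx": 0, "ry": 0, "rz": 0.045},
  {"grip": 0, "x": 2.6, "y": -5.4, "z": 0, "rx": 0, "ry": 0, "rz": 0.045},
  {"grip": 0, "x": 2.6, "y": -5.4, "z": 0, "rx": 0, "ry": 0, "rz": 0.045},
  {"grip": 0, "x": 2.6, "y": -5.4, "z": 0, "rx": 0, "ry": 0, "rz": 0.045},
])

```text
clock: 3.15
tcp_pos: [0.5251, -0.0398, 0.1932]
orientation: [-1.566, -0.008, 0.006]
force: [1.1, 0.6, -0.8]
finger_gap: 0.008
```

Emit:
send_rows([
  {"grip": 0, "x": 3.3, "y": -5.0, "z": 0, "rx": -0.005, "ry": 0.008, "rz": -0.006},
  {"grip": 0, "x": 0, "y": -0.9, "z": -4, "rx": 0, "ry": 0, "rz": 0},
  {"grip": 0, "x": 0, "y": 0, "z": -5, "rx": 0, "ry": 0, "rz": 0},
  {"grip": 0, "x": 0, "y": 0, "z": -3.5, "rx": 0, "ry": 0, "rz": 0},
  {"grip": 0, "x": 0, "y": 0, "z": -0.5, "rx": 0, "ry": 0, "rz": 0},
  {"grip": 0, "x": 0, "y": 0, "z": 0, "rx": 0, "ry": 0, "rz": 0},
])

```text
clock: 3.9
tcp_pos: [0.5626, -0.1068, 0.0616]
orientation: [-1.572, -0.007, -0.008]
force: [-0.0, -0.2, 0.6]
finger_gap: 0.005
```

Emit:
send_rows([
  {"grip": 0, "x": -0.2, "y": 0.5, "z": -0.3, "rx": 0, "ry": 0.007, "rz": 0.008},
  {"grip": 0, "x": 0, "y": 0, "z": -0.3, "rx": 0, "ry": 0, "rz": 0},
  {"grip": 0, "x": 0, "y": 0, "z": -0.2, "rx": 0, "ry": 0, "rz": 0},
  {"grip": 0, "x": 0, "y": 0, "z": 0, "rx": 0, "ry": 0, "rz": 0},
])

```text
clock: 4.4
tcp_pos: [0.5634, -0.1015, 0.0573]
orientation: [-1.574, -0.007, 0.002]
force: [-0.2, -0.3, -1.0]
finger_gap: 0.003
```

Emit:
send_rows([
  {"grip": 0, "x": 0, "y": 0, "z": -0.2, "rx": 0, "ry": 0, "rz": 0},
  {"grip": 0, "x": 0, "y": 0, "z": -0.2, "rx": 0, "ry": 0, "rz": 0},
])

```text
clock: 4.65
tcp_pos: [0.5637, -0.1016, 0.0535]
orientation: [-1.574, -0.008, 0.002]
force: [0.5, -1.1, 0.7]
finger_gap: 0.007
```

Emit:
send_rows([
  {"grip": 0, "x": 0, "y": 0, "z": -0.15, "rx": 0, "ry": 0, "rz": 0},
  {"grip": 0, "x": 0, "y": 0, "z": -0.15, "rx": 0, "ry": 0, "rz": 0},
])

```text
clock: 4.9
tcp_pos: [0.5635, -0.1016, 0.0501]
orientation: [-1.574, -0.007, 0.001]
force: [-0.2, -0.6, -0.6]
finger_gap: 0.004
```

Emit:
send_rows([
  {"grip": 0, "x": 0, "y": 0, "z": -0.15, "rx": 0, "ry": 0, "rz": 0},
  {"grip": 0, "x": 0, "y": 0, "z": -0.15, "rx": 0, "ry": 0, "rz": 0},
])

```text
clock: 5.15
tcp_pos: [0.5635, -0.1016, 0.0468]
orientation: [-1.574, -0.007, 0.001]
force: [0.6, 0.1, -0.1]
finger_gap: 0.0
```

Emit:
send_rows([
  {"grip": 0, "x": 0, "y": 0, "z": -0.15, "rx": 0, "ry": 0, "rz": 0},
  {"grip": 0, "x": 0, "y": 0, "z": -0.15, "rx": 0, "ry": 0, "rz": 0},
])

```text
clock: 5.4
tcp_pos: [0.5635, -0.1017, 0.0436]
orientation: [-1.574, -0.007, 0.001]
force: [-0.2, 0.3, -0.4]
finger_gap: 0.004
```

Emit:
send_rows([
  {"grip": 0, "x": 0, "y": 0, "z": -0.15, "rx": 0, "ry": 0, "rz": 0},
])

```text
clock: 5.52
tcp_pos: [0.5635, -0.1017, 0.0419]
orientation: [-1.574, -0.007, 0.001]
force: [0.5, 0.1, -0.4]
finger_gap: 0.004
```

Emit:
send_rows([
  {"grip": 0, "x": 0, "y": 0, "z": -0.1, "rx": 0, "ry": 0, "rz": 0},
])

```text
clock: 5.65
tcp_pos: [0.5634, -0.1017, 0.0409]
orientation: [-1.574, -0.007, 0.001]
force: [0.4, -0.0, -0.7]
finger_gap: 0.004
```

Emit:
send_rows([
  {"grip": 0, "x": 0, "y": 0, "z": -0.1, "rx": 0, "ry": 0, "rz": 0},
])

```text
clock: 5.78
tcp_pos: [0.5634, -0.1016, 0.0398]
orientation: [-1.574, -0.007, 0.001]
force: [-0.5, 0.9, 0.5]
finger_gap: 0.005
```

Emit:
send_rows([
  {"grip": 0, "x": 0, "y": 0, "z": -0.06, "rx": 0, "ry": 0, "rz": 0},
])

```text
clock: 5.9
tcp_pos: [0.5634, -0.1016, 0.0391]
orientation: [-1.574, -0.007, 0.001]
force: [-0.1, -0.1, -0.4]
finger_gap: -0.001
```

Emit:
send_rows([
  {"grip": 0, "x": 0, "y": 0, "z": -0.06, "rx": 0, "ry": 0, "rz": 0},
])

```text
clock: 6.02
tcp_pos: [0.5635, -0.1016, 0.0385]
orientation: [-1.574, -0.007, 0.001]
force: [0.3, -0.2, -1.0]
finger_gap: 0.006
```

Emit:
send_rows([
  {"grip": 0, "x": 0, "y": 0, "z": -0.05, "rx": 0, "ry": 0, "rz": 0},
])

```text
clock: 6.15
tcp_pos: [0.5635, -0.1016, 0.038]
orientation: [-1.574, -0.007, 0.001]
force: [-0.8, 0.1, -0.0]
finger_gap: 0.002
```

Emit:
send_rows([
  {"grip": 0, "x": 0, "y": 0, "z": -0.05, "rx": 0, "ry": 0, "rz": 0},
])

```text
clock: 6.28
tcp_pos: [0.5635, -0.1017, 0.0375]
orientation: [-1.574, -0.007, 0.001]
force: [-0.1, -0.6, -0.7]
finger_gap: 0.002
```

```bash
python3 - <<'E'
from h import *
d=r.capture("scene"); zoom(d["frame"],(180,110,300,260),"s3.png",4)
print(proj(d,[[.5635,-.1017,.0375],[.558,-.099,.04]]))
print(r.state()["orientation"])
E
```

```text
[[233.54687962 217.01413597]
 [233.73287292 214.73351405]]
[-1.57414023e+00 -7.20004119e-03  1.27335639e-03]
```

View pics/s3.png

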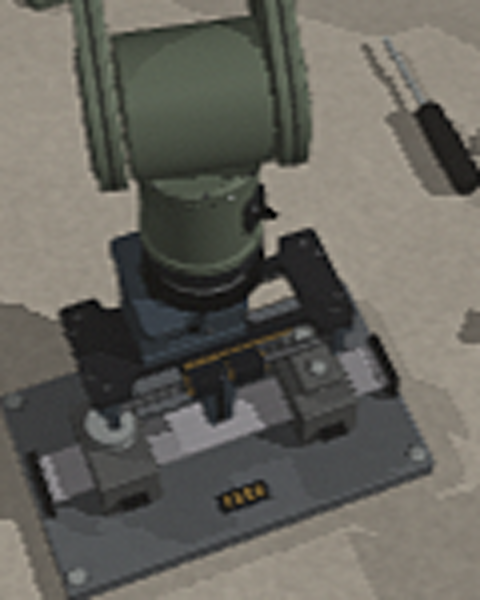

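```bash
python3 - <<'E'
from h import *
d=r.capture("scene"); im=d["frame"].copy(); zoom(im,(205,180,265,240),"s4.png",10)
for dx in(-16,0,16):
  for dy in(-13.5,0,13.5): print(dx,dy,(proj(d,[.5635+dx/1e3,-.1017+dy/1e3,.0375])-[205,180])*10)
E
```

```text
-16 -13.5 [[222.50460517 339.66914554]]
-16 0 [[266.26374002 324.5843151 ]]
-16 13.5 [[309.83102298 309.56562063]]
0 -13.5 [[241.47448772 385.42287309]]
0 0 [[285.46879623 370.14135967]]
0 13.5 [[329.26900301 354.92726788]]
16 -13.5 [[260.68670181 431.7610835 ]]
16 0 [[304.91864236 416.27907971]]
16 13.5 [[348.95419182 400.86581647]]
```

View pics/s4.png

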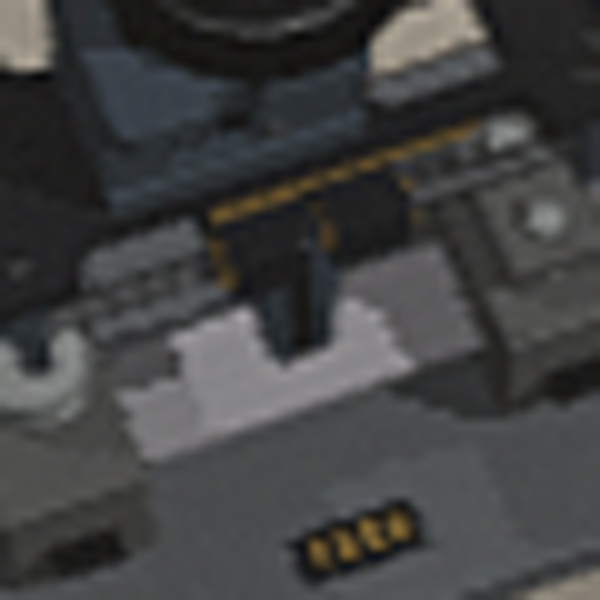

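Emit:
send_rows([
  {"grip": 0, "x": 0, "y": 0, "z": -0.06, "rx": 0, "ry": 0, "rz": 0},
])

```text
clock: 6.5
tcp_pos: [0.5635, -0.1017, 0.0369]
orientation: [-1.574, -0.007, 0.001]
force: [0.0, -0.1, -0.7]
finger_gap: 0.008
```

Emit:
send_rows([
  {"grip": 0, "x": 0, "y": 0, "z": -0.06, "rx": 0, "ry": 0, "rz": 0},
])

```text
clock: 6.62
tcp_pos: [0.5635, -0.1017, 0.0362]
orientation: [-1.574, -0.007, 0.001]
force: [0.2, 0.1, 0.2]
finger_gap: 0.004
```

Emit:
send_rows([
  {"grip": 0, "x": 0, "y": 0, "z": -0.06, "rx": 0, "ry": 0, "rz": 0},
])

```text
clock: 6.75
tcp_pos: [0.5635, -0.1017, 0.0356]
orientation: [-1.574, -0.007, 0.001]
force: [-0.0, -0.1, -1.0]
finger_gap: 0.005
```

```bash
python3 - <<'E'
from h import *
s=r.state(); print(s["force"],s["moment"],s["joint_torque"],s["tcp_pos"],s["clock"])
E
```

```text
[-0.01489647 -0.08991327 -0.97645203] [ 0.02684626  0.02399404 -0.00615005] [-3.45872768e-04 -4.32996333e+01 -1.91392064e+01 -4.72798187e-02
  4.48953942e-02 -5.59815962e-04] [ 0.56351086 -0.10167231  0.03558545] 6.75
```

Emit:
send_rows([
  {"grip": 0, "x": 0, "y": 0, "z": -0.08, "rx": 0, "ry": 0, "rz": 0},
])

```text
clock: 6.88
tcp_pos: [0.5635, -0.1016, 0.0347]
orientation: [-1.574, -0.007, 0.001]
force: [0.4, 0.0, -0.2]
finger_gap: 0.002
```

Emit:
send_rows([
  {"grip": 0, "x": 0, "y": 0, "z": -0.08, "rx": 0, "ry": 0, "rz": 0},
])

```text
clock: 7.0
tcp_pos: [0.5635, -0.1016, 0.0339]
orientation: [-1.574, -0.007, 0.001]
force: [-0.4, 0.9, -0.2]
finger_gap: 0.004
```

Emit:
send_rows([
  {"grip": 0, "x": 0, "y": 0, "z": -0.08, "rx": 0, "ry": 0, "rz": 0},
])

```text
clock: 7.12
tcp_pos: [0.5635, -0.1017, 0.0331]
orientation: [-1.574, -0.007, 0.001]
force: [-0.3, 0.6, -0.7]
finger_gap: 0.003
```

```bash
python3 - <<'E'
from h import *
for c,b in(("scene",(205,180,265,240)),("top",(240,150,310,210))):
    d=r.capture(c); zoom(d["frame"],b,c+"5.png",9)
    s=r.state(); print(s["tcp_pos"],s["force"]); print(c,(proj(d,s["tcp_pos"])-b[:2])*9)
E
```

```text
[ 0.56339576 -0.10163731  0.0328887 ] [-0.1349149   0.67592693  0.30664537]
scene [[257.44576951 339.44168081]]
[ 0.56340559 -0.10162079  0.03294823] [ 0.33570094  0.09926186 -0.98729966]
top [[345.13272429 291.03580755]]
```

View pics/scene5.png

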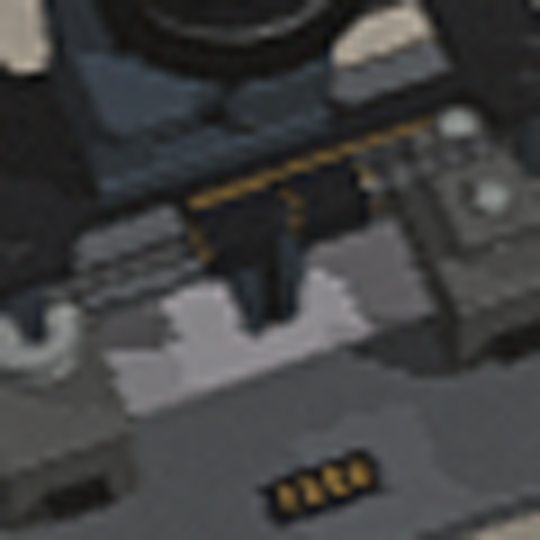

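View pics/top5.png

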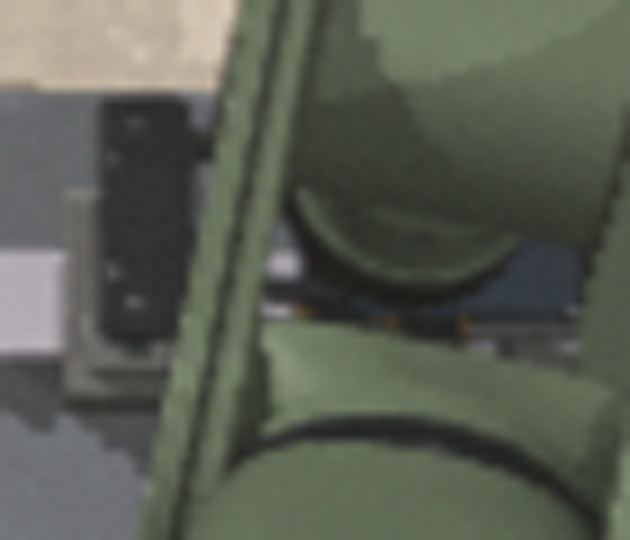

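```bash
python3 - <<'E'
from h import *
D=np.load("scene0.npy",allow_pickle=True).item()
t=np.array([.259,.5127,.1754]); zt=np.array([np.sin(.468),np.cos(.468),0]); xt=np.array([np.cos(.468),-np.sin(.468),0])
b=(350,0,430,60)
for j in(-52,-45.5,45.5,52):
  for w in(-16,0,16): print(j,w,((proj(D,t+zt*j/1e3+xt*w/1e3)-b[:2])*10).round())
zoom(D["frame"],b,"s6.png",10)
print(ray(D,(234.1,216.7),.04))
E
```

```text
-52 -16 [[109. 534.]]
-52 0 [[111. 568.]]
-52 16 [[114. 602.]]
-45.5 -16 [[129. 536.]]
-45.5 0 [[131. 569.]]
-45.5 16 [[134. 603.]]
45.5 -16 [[410. 554.]]
45.5 0 [[414. 588.]]
45.5 16 [[418. 623.]]
52 -16 [[430. 556.]]
52 0 [[435. 590.]]
52 16 [[439. 624.]]
[ 0.56438104 -0.10024506  0.04      ]
```

View pics/s6.png

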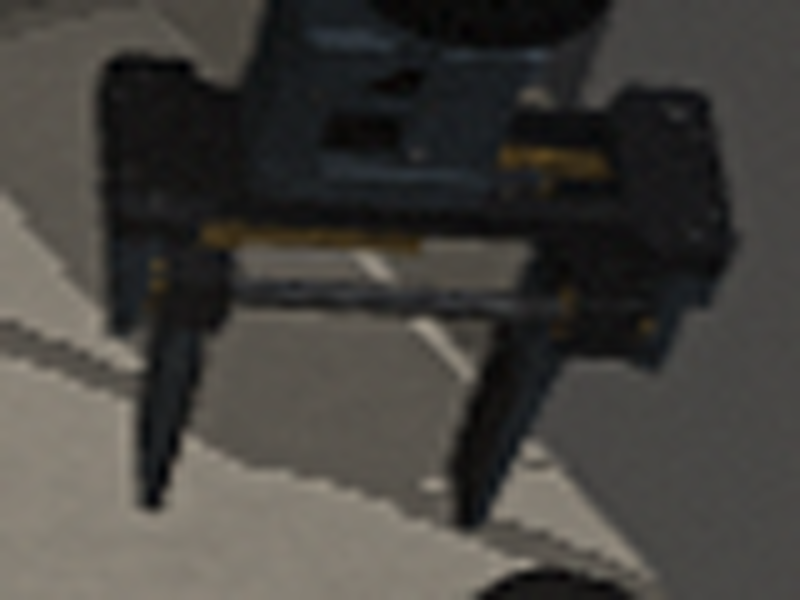

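Emit:
send_rows([
  {"grip": 0, "x": 0, "y": 0, "z": -0.08, "rx": 0, "ry": 0, "rz": 0},
])

```text
clock: 7.35
tcp_pos: [0.5635, -0.1017, 0.0322]
orientation: [-1.574, -0.007, 0.001]
force: [-0.1, -0.2, 0.4]
finger_gap: 0.002
```

Emit:
send_rows([
  {"grip": 0, "x": 0, "y": 0, "z": -0.08, "rx": 0, "ry": 0, "rz": 0},
])

```text
clock: 7.48
tcp_pos: [0.5635, -0.1016, 0.0313]
orientation: [-1.574, -0.007, 0.001]
force: [0.8, -0.1, 0.7]
finger_gap: 0.009
```

Emit:
send_rows([
  {"grip": 0, "x": 0, "y": 0, "z": -0.08, "rx": 0, "ry": 0, "rz": 0},
])

```text
clock: 7.6
tcp_pos: [0.5635, -0.1016, 0.0305]
orientation: [-1.574, -0.007, 0.001]
force: [-0.3, 0.4, 0.1]
finger_gap: 0.002
```

Emit:
send_rows([
  {"grip": 0, "x": 0, "y": 0, "z": -0.08, "rx": 0, "ry": 0, "rz": 0},
])

```text
clock: 7.72
tcp_pos: [0.5635, -0.1016, 0.0296]
orientation: [-1.574, -0.007, 0.001]
force: [-0.1, -0.5, -0.1]
finger_gap: 0.001
```

```bash
python3 - <<'E'
from h import *
d=r.capture("scene"); im=np.clip(d["frame"].astype(float)*2,0,255).astype(np.uint8); zoom(im,(205,190,260,240),"s7.png",14)
s=r.state(); print(s["joints"],s["tcp_pos"],s["force"]); print((proj(d,s["tcp_pos"])-[205,190])*14)
E
```

```text
[-0.19735674  0.44158248  1.7793996  -0.00233293  0.91310631 -1.76797904] [ 0.56339462 -0.10163151  0.02949875] [-0.6216575   0.19876455 -0.10249937]
[[401.01144534 395.56505021]]
```

View pics/s7.png

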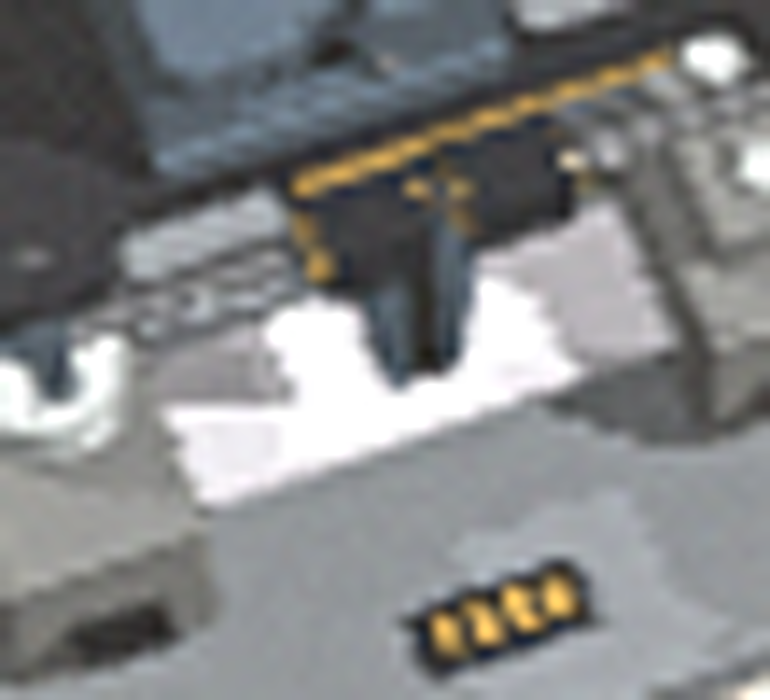

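```bash
python3 - <<'E'
from h import *
D=np.load("scene0.npy",allow_pickle=True).item()
for t,o in (([.259,.5127,.1754],(380.8,51.5)),([.5634,-.1016,.0295],(234.8,217.2))):
    p0=proj(D,t)[0]; print(p0,"obs-d",np.array(o)-p0,"dz10",proj(D,np.array(t)+[0,0,.01])[0]-p0,"dx10",proj(D,np.array(t)+[.01,0,0])[0]-p0,"dy10",proj(D,np.array(t)+[0,.01,0])[0]-p0)
D=np.load("top0.npy",allow_pickle=True).item()
zoom(D["frame"],(0,250,80,330),"t6.png",8)
t=np.array([.259,.5127,.1754]); zt=np.array([np.sin(.468),np.cos(.468),0])
print(((proj(D,[t+zt*.045,t,t-zt*.045]))-[0,250])*8)
E
```

```text
[377.27352626  57.87771751] obs-d [ 3.52647374 -6.37771751] dz10 [ 0.81258448 -2.44756826] dx10 [1.58696902 1.99668143] dy10 [ 2.68063764 -0.77217104]
[233.65449348 218.2524387 ] obs-d [ 1.14550652 -1.0524387 ] dz10 [-0.10912673 -1.60007495] dx10 [1.20622186 2.8652087 ] dy10 [ 3.22771908 -1.12322875]
[[315.76455254 196.66490165]
 [430.07476376 259.91912539]
 [545.00010168 323.51373308]]
```

View pics/t6.png

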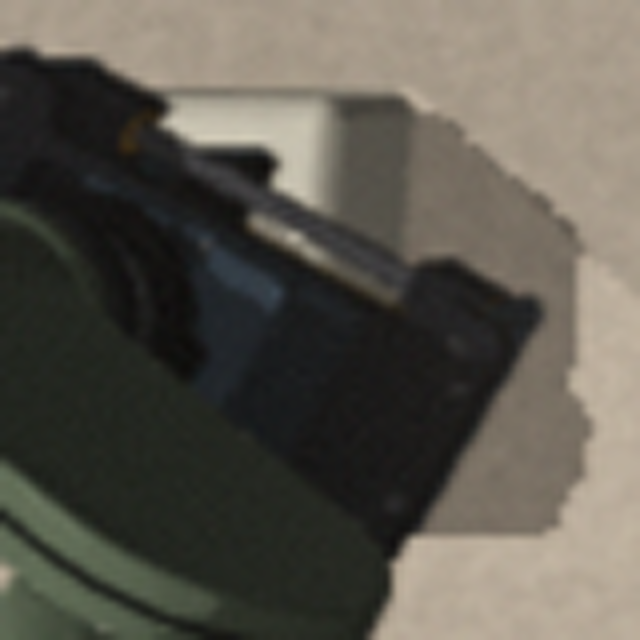

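Emit:
send_rows([
  {"grip": 0, "x": 0, "y": 0, "z": -0.1, "rx": 0, "ry": 0, "rz": 0},
])

```text
clock: 7.9
tcp_pos: [0.5635, -0.1016, 0.0285]
orientation: [-1.574, -0.007, 0.001]
force: [0.2, 0.3, 0.7]
finger_gap: 0.005
```

Emit:
send_rows([
  {"grip": 0, "x": 0, "y": 0, "z": -0.1, "rx": 0, "ry": 0, "rz": 0},
])

```text
clock: 8.02
tcp_pos: [0.5634, -0.1017, 0.0274]
orientation: [-1.574, -0.007, 0.001]
force: [0.1, -0.0, -0.1]
finger_gap: 0.008
```

Emit:
send_rows([
  {"grip": 0, "x": 0, "y": 0, "z": -0.1, "rx": 0, "ry": 0, "rz": 0},
])

```text
clock: 8.15
tcp_pos: [0.5635, -0.1016, 0.0264]
orientation: [-1.574, -0.007, 0.001]
force: [0.5, -0.2, -0.0]
finger_gap: 0.006
```

Emit:
send_rows([
  {"grip": 0, "x": 0, "y": 0, "z": -0.1, "rx": 0, "ry": 0, "rz": 0},
])

```text
clock: 8.28
tcp_pos: [0.5634, -0.1016, 0.0253]
orientation: [-1.574, -0.007, 0.001]
force: [0.3, 0.5, -0.0]
finger_gap: 0.006
```

```bash
python3 - <<'E'
from h import *
d=r.capture("scene"); im=np.clip(d["frame"].astype(float)*1.6,0,255).astype(np.uint8); zoom(im,(160,130,300,240),"s8.png",5.7)
s=r.state(); print((proj(d,s["tcp_pos"])-[160,130])*5.7)
# predicted body bottom corners
t=s["tcp_pos"]
for x in(-38,38):
  for y in(-89,89): print(x,y,((proj(d,t+[x/1e3,y/1e3,.079])-[160,130])*5.7).round())
E
```

```text
[[420.0306017  506.89191324]]
-38 -89 [[214. 427.]]
-38 89 [[556. 312.]]
38 -89 [[264. 559.]]
38 89 [[616. 437.]]
```

View pics/s8.png

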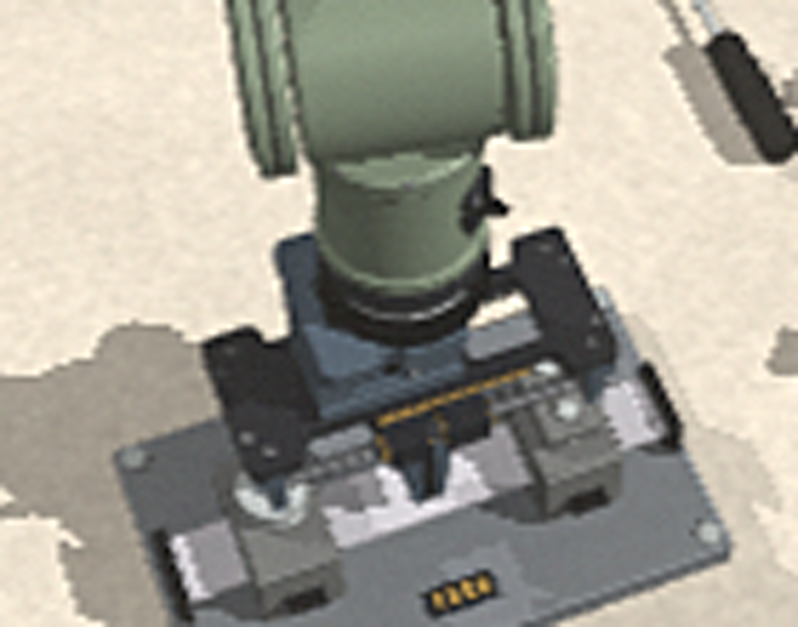

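```bash
python3 - <<'E'
from h import *
for c in("scene","top"):
    D=np.load(c+"0.npy",allow_pickle=True).item(); print(c,proj(D,[[0,0,0],[.554,-.0997,.02],[.1,.1,0],[-.1,-.1,0],[.1,-.1,0]]))
d=r.capture("top"); zoom(d["frame"],(200,120,350,384),"t8.png",2.2)
s=r.state(); print((proj(d,s["tcp_pos"])-[200,120])*2.2, s["clock"])
E
```

```text
scene [[206.23288274  85.18552832]
 [233.24667399 216.88003194]
 [241.59986445  96.68986704]
 [172.13872927  74.09522117]
 [188.08348804 112.09823735]]
top [[243.38768499 367.83467382]
 [277.40229664 185.92630051]
 [211.11526684 332.94489857]
 [276.41737065 403.54313246]
 [276.60649924 333.88685912]]
[[171.92688324 138.06203304]] 8.375
```

View pics/t8.png

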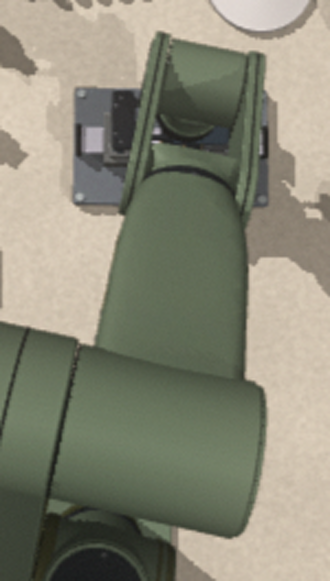

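```bash
cat >> h.py <<'E'
def tri(a,pa,b,pb):
    A=[];B=[]
    for d,p in((a,pa),(b,pb)):
        v=d["pose"][:3,:3]@np.linalg.inv(d["intrinsics"])@[p[0],p[1],1]; v/=np.linalg.norm(v); M=np.eye(3)-np.outer(v,v); A.append(M);B.append(M@d["pose"][:3,3])
    A=np.vstack(A);B=np.concatenate(B); x=np.linalg.lstsq(A,B,rcond=None)[0]; return x,np.linalg.norm(A@x-B)
E
python3 - <<'E'
from h import *
S,T=[np.load(c+"0.npy",allow_pickle=True).item() for c in("scene","top")]
print(tri(T,(250.9,160.9),S,(267,190.5)),tri(T,(250.9,186.8),S,(258.2,170)))
for z in(.1,.15,.2): print(ray(T,(250.9,160.9),z),ray(T,(250.9,186.8),z))
E
```

```text
(array([ 0.59707173, -0.01483942,  0.18454337]), np.float64(0.002782469986235735)) (array([ 0.52591534, -0.0132626 ,  0.17995622]), np.float64(0.0009737229366303325))
[ 0.6161797  -0.01401828  0.1       ] [ 0.53785954 -0.01493368  0.1       ]
[ 0.60529566 -0.01341482  0.15      ] [ 0.53023877 -0.01429208  0.15      ]
[ 0.59441162 -0.01281136  0.2       ] [ 0.522618   -0.01365048  0.2       ]
```

Emit:
send_rows([
  {"grip": 0, "x": 0, "y": 0, "z": -0.1, "rx": 0, "ry": 0, "rz": 0},
])

```text
clock: 8.5
tcp_pos: [0.5634, -0.1017, 0.0242]
orientation: [-1.574, -0.007, 0.001]
force: [0.3, -0.1, 0.9]
finger_gap: 0.007
```

Emit:
send_rows([
  {"grip": 0, "x": 0, "y": 0, "z": -0.1, "rx": 0, "ry": 0, "rz": 0},
])

```text
clock: 8.62
tcp_pos: [0.5634, -0.1016, 0.0232]
orientation: [-1.574, -0.007, 0.001]
force: [-0.5, -1.5, -0.3]
finger_gap: 0.006
```

Emit:
send_rows([
  {"grip": 0, "x": 0, "y": 0, "z": -0.1, "rx": 0, "ry": 0, "rz": 0},
])

```text
clock: 8.75
tcp_pos: [0.5634, -0.1017, 0.0221]
orientation: [-1.574, -0.007, 0.001]
force: [-0.5, 0.6, -0.8]
finger_gap: 0.004
```

Emit:
send_rows([
  {"grip": 0, "x": 0, "y": 0, "z": -0.1, "rx": 0, "ry": 0, "rz": 0},
])

```text
clock: 8.88
tcp_pos: [0.5634, -0.1016, 0.021]
orientation: [-1.574, -0.007, 0.001]
force: [-0.5, -0.0, 0.9]
finger_gap: 0.005
```

Emit:
send_rows([
  {"grip": 0, "x": 0, "y": 0, "z": -0.1, "rx": 0, "ry": 0, "rz": 0},
])

```text
clock: 9.0
tcp_pos: [0.5634, -0.1016, 0.02]
orientation: [-1.574, -0.007, 0.001]
force: [0.3, -0.1, 0.4]
finger_gap: 0.003
```

Emit:
send_rows([
  {"grip": 0, "x": 0, "y": 0, "z": -0.1, "rx": 0, "ry": 0, "rz": 0},
])

```text
clock: 9.12
tcp_pos: [0.5634, -0.1017, 0.0189]
orientation: [-1.574, -0.007, 0.001]
force: [-0.2, -0.2, 0.6]
finger_gap: 0.003
```

Emit:
send_rows([
  {"grip": 0, "x": 0, "y": 0, "z": -0.1, "rx": 0, "ry": 0, "rz": 0},
])

```text
clock: 9.25
tcp_pos: [0.5634, -0.1016, 0.0178]
orientation: [-1.574, -0.007, 0.001]
force: [-0.6, -0.2, -0.4]
finger_gap: 0.007
```

Emit:
send_rows([
  {"grip": 0, "x": 0, "y": 0, "z": -0.1, "rx": 0, "ry": 0, "rz": 0},
])

```text
clock: 9.38
tcp_pos: [0.5634, -0.1016, 0.0167]
orientation: [-1.574, -0.007, 0.001]
force: [-0.5, 0.1, 0.1]
finger_gap: 0.004
```

```bash
python3 - <<'E'
from h import *
d=r.capture("scene"); im=np.clip(d["frame"].astype(float)*1.6,0,255).astype(np.uint8); zoom(im,(190,170,280,240),"s9.png",8.5)
s=r.state(); print((proj(d,s["tcp_pos"])-[190,170])*8.5,s["force"],s["tcp_pos"])
E
```

```text
[[372.11000198 427.20183443]] [-0.04741068 -0.15805079 -0.50251603] [ 0.56330104 -0.10161166  0.01658575]
```

View pics/s9.png

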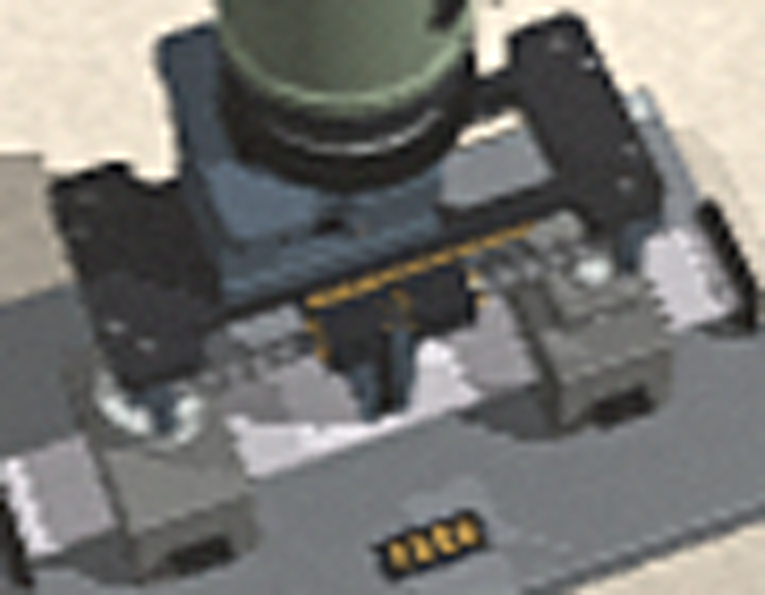

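```bash
python3 - <<'E'
from h import *
S=np.load("scene0.npy",allow_pickle=True).item()
for dx in (0,5,10,16):
  for z in(.04,.06,.08): print(dx,z,proj(S,[.5634+dx/1e3,-.1016,z])[0].round(1))
print(proj(S,[[.5764,-.1016,.0405]]))
E
```

```text
0 0.04 [233.5 216.6]
0 0.06 [233.3 213.3]
0 0.08 [233.1 209.9]
5 0.04 [234.1 218. ]
5 0.06 [233.9 214.8]
5 0.08 [233.7 211.4]
10 0.04 [234.8 219.5]
10 0.06 [234.5 216.2]
10 0.08 [234.3 212.9]
16 0.04 [235.5 221.2]
16 0.06 [235.3 218. ]
16 0.08 [235.1 214.6]
[[235.11600394 220.24040788]]
```

Emit:
send_rows([
  {"grip": 0, "x": 0, "y": 0, "z": -0.15, "rx": 0, "ry": 0, "rz": 0},
  {"grip": 0, "x": 0, "y": 0, "z": -0.15, "rx": 0, "ry": 0, "rz": 0},
])

```text
clock: 9.68
tcp_pos: [0.5634, -0.1016, 0.0135]
orientation: [-1.574, -0.007, 0.001]
force: [0.8, 1.0, 0.1]
finger_gap: 0.001
```

Emit:
send_rows([
  {"grip": 0, "x": 0, "y": 0, "z": -0.15, "rx": 0, "ry": 0, "rz": 0},
  {"grip": 0, "x": 0, "y": 0, "z": -0.15, "rx": 0, "ry": 0, "rz": 0},
])

```text
clock: 9.93
tcp_pos: [0.5634, -0.1016, 0.0102]
orientation: [-1.574, -0.007, 0.001]
force: [-0.4, -0.7, -0.1]
finger_gap: 0.001
```

Emit:
send_rows([
  {"grip": 0, "x": 0, "y": 0, "z": -0.1, "rx": 0, "ry": 0, "rz": 0},
])

```text
clock: 10.05
tcp_pos: [0.5633, -0.1016, 0.0091]
orientation: [-1.574, -0.007, 0.001]
force: [0.2, 0.3, -0.6]
finger_gap: 0.002
```

Emit:
send_rows([
  {"grip": 0, "x": 0, "y": 0, "z": -0.1, "rx": 0, "ry": 0, "rz": 0},
])

```text
clock: 10.18
tcp_pos: [0.5633, -0.1016, 0.008]
orientation: [-1.574, -0.007, 0.001]
force: [-0.5, -0.7, 0.5]
finger_gap: 0.003
```

```bash
python3 - <<'E'
from h import *
d=r.capture("scene"); im=np.clip(d["frame"].astype(float)*1.6,0,255).astype(np.uint8); zoom(im,(190,170,280,240),"s10.png",8.5)
s=r.state(); print(s["force"],s["tcp_pos"])
E
```

```text
[-0.72103188  0.19392167 -0.92281423] [ 0.56321443 -0.10159712  0.0078881 ]
```

View pics/s10.png

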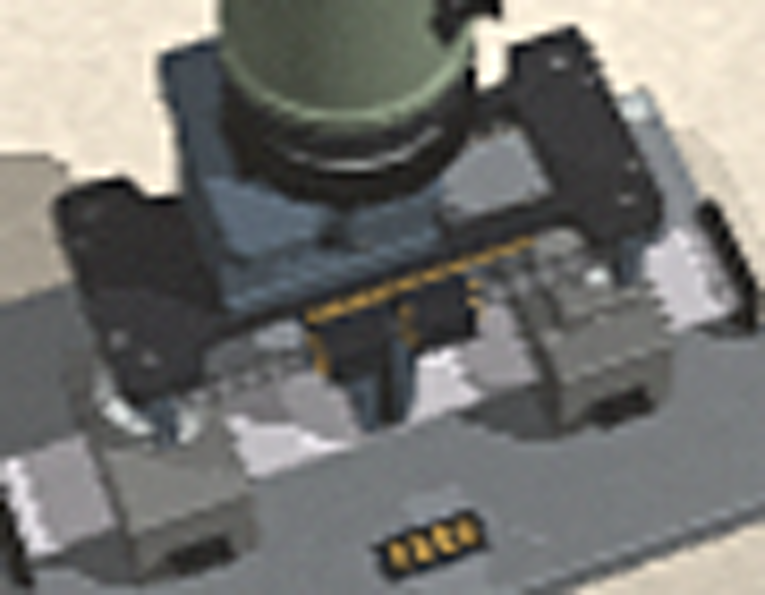

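Emit:
send_rows([
  {"grip": 0, "x": 0, "y": 0, "z": -0.08, "rx": 0, "ry": 0, "rz": 0},
])

```text
clock: 10.35
tcp_pos: [0.5633, -0.1016, 0.0071]
orientation: [-1.574, -0.007, 0.001]
force: [0.4, 0.5, 0.8]
finger_gap: 0.007
```

Emit:
send_rows([
  {"grip": 0, "x": 0, "y": 0, "z": -0.08, "rx": 0, "ry": 0, "rz": 0},
])

```text
clock: 10.48
tcp_pos: [0.5633, -0.1016, 0.0063]
orientation: [-1.574, -0.007, 0.001]
force: [0.8, -0.3, -0.7]
finger_gap: 0.002
```

Emit:
send_rows([
  {"grip": 0, "x": 0, "y": 0, "z": -0.08, "rx": 0, "ry": 0, "rz": 0},
])

```text
clock: 10.6
tcp_pos: [0.5633, -0.1016, 0.0054]
orientation: [-1.574, -0.007, 0.001]
force: [-0.8, 0.2, 0.2]
finger_gap: 0.003
```

Emit:
send_rows([
  {"grip": 0, "x": 0, "y": 0, "z": -0.08, "rx": 0, "ry": 0, "rz": 0},
])

```text
clock: 10.72
tcp_pos: [0.5633, -0.1016, 0.0046]
orientation: [-1.574, -0.007, 0.001]
force: [-0.5, 0.1, -0.8]
finger_gap: 0.003
```

Emit:
send_rows([
  {"grip": 0, "x": 0, "y": 0, "z": -0.08, "rx": 0, "ry": 0, "rz": 0},
])

```text
clock: 10.85
tcp_pos: [0.5633, -0.1016, 0.0037]
orientation: [-1.574, -0.007, 0.001]
force: [-0.2, 0.5, -0.5]
finger_gap: 0.003
```

Emit:
send_rows([
  {"grip": 0, "x": 0, "y": 0, "z": -0.06, "rx": 0, "ry": 0, "rz": 0},
])

```text
clock: 10.98
tcp_pos: [0.5633, -0.1016, 0.0034]
orientation: [-1.574, -0.007, 0.001]
force: [-0.4, 0.6, 4.2]
finger_gap: 0.009
```

Emit:
send_rows([
  {"grip": 0, "x": 0, "y": 0, "z": -0.06, "rx": 0, "ry": 0, "rz": 0},
])

```text
clock: 11.1
tcp_pos: [0.5633, -0.1016, 0.0034]
orientation: [-1.574, -0.007, 0.001]
force: [-2.4, 0.3, 7.1]
finger_gap: 0.003
```

Emit:
send_rows([
  {"grip": 0, "x": 0, "y": 0, "z": -0.06, "rx": 0, "ry": 0, "rz": 0},
])

```text
clock: 11.22
tcp_pos: [0.5634, -0.1016, 0.0034]
orientation: [-1.574, -0.007, 0.001]
force: [-2.5, 0.2, 5.1]
finger_gap: 0.004
```

Emit:
send_rows([
  {"grip": 0, "x": 0, "y": 0, "z": -0.06, "rx": 0, "ry": 0, "rz": 0},
])

```text
clock: 11.35
tcp_pos: [0.5634, -0.1016, 0.0034]
orientation: [-1.574, -0.007, 0.001]
force: [-1.2, 0.6, 5.0]
finger_gap: 0.002
```

Emit:
send_rows([
  {"grip": 0, "x": 0, "y": 0, "z": -0.06, "rx": 0, "ry": 0, "rz": 0},
])

```text
clock: 11.48
tcp_pos: [0.5634, -0.1016, 0.0034]
orientation: [-1.574, -0.008, 0.001]
force: [-1.2, 0.5, 5.4]
finger_gap: 0.004
```

Emit:
send_rows([
  {"grip": 0, "x": 0, "y": 0, "z": -0.06, "rx": 0, "ry": 0, "rz": 0},
])

```text
clock: 11.6
tcp_pos: [0.5634, -0.1016, 0.0034]
orientation: [-1.574, -0.008, 0.001]
force: [-1.7, 0.4, 4.7]
finger_gap: 0.004
```

Emit:
send_rows([
  {"grip": 0, "x": 0, "y": 0, "z": -0.06, "rx": 0, "ry": 0, "rz": 0},
])

```text
clock: 11.72
tcp_pos: [0.5634, -0.1016, 0.0034]
orientation: [-1.574, -0.008, 0.001]
force: [-1.4, 0.0, 5.6]
finger_gap: 0.004
```

Emit:
send_rows([
  {"grip": 0, "x": 0, "y": 0, "z": 3.5, "rx": 0, "ry": 0.007, "rz": 0},
  {"grip": 0, "x": 0, "y": 0, "z": 4.5, "rx": 0, "ry": 0, "rz": 0},
  {"grip": 0, "x": 0, "y": 5, "z": 0, "rx": 0, "ry": 0, "rz": 0},
  {"grip": 0, "x": 0, "y": 6, "z": 0, "rx": 0, "ry": 0, "rz": 0},
  {"grip": 0, "x": 0, "y": 6, "z": 0, "rx": 0, "ry": 0, "rz": 0},
  {"grip": 0, "x": 0, "y": 1.5, "z": -2, "rx": 0, "ry": 0, "rz": 0},
  {"grip": 0, "x": 0, "y": 0, "z": -4.5, "rx": 0, "ry": 0, "rz": 0},
  {"grip": 0, "x": 0, "y": 0, "z": -3, "rx": 0, "ry": 0, "rz": 0},
  {"grip": 0, "x": 0, "y": 0, "z": 0, "rx": 0, "ry": 0, "rz": 0},
])

```text
clock: 12.85
tcp_pos: [0.565, 0.0897, -0.0114]
orientation: [-1.573, -0.008, 0.001]
force: [-0.5, -0.4, 0.4]
finger_gap: 0.003
```

Emit:
send_rows([
  {"grip": 0, "x": 0, "y": 0, "z": -0.6, "rx": 0, "ry": 0.008, "rz": 0},
  {"grip": 0, "x": 0, "y": 0, "z": -0.6, "rx": 0, "ry": 0, "rz": 0},
  {"grip": 0, "x": 0, "y": 0, "z": -0.4, "rx": 0, "ry": 0, "rz": 0},
])

```text
clock: 13.22
tcp_pos: [0.5678, 0.0897, -0.0253]
orientation: [-1.572, -0.005, 0.0]
force: [0.0, -0.2, 0.8]
finger_gap: 0.002
```

Emit:
send_rows([
  {"grip": 0, "x": 0, "y": 0, "z": -0.15, "rx": 0, "ry": 0, "rz": 0},
  {"grip": 0, "x": 0, "y": 0, "z": -0.1, "rx": 0, "ry": 0, "rz": 0},
])

```text
clock: 13.48
tcp_pos: [0.5683, 0.0896, -0.0274]
orientation: [-1.572, -0.007, -0.0]
force: [-0.0, 0.1, -0.4]
finger_gap: 0.003
```

Emit:
send_rows([
  {"grip": 0, "x": 0, "y": 0, "z": -0.1, "rx": 0, "ry": 0, "rz": 0},
  {"grip": 0, "x": 0, "y": 0, "z": -0.06, "rx": 0, "ry": 0, "rz": 0},
])

```text
clock: 13.72
tcp_pos: [0.5684, 0.0896, -0.0288]
orientation: [-1.572, -0.007, -0.0]
force: [-0.7, 0.1, -0.0]
finger_gap: 0.007
```

Emit:
send_rows([
  {"grip": 0, "x": 0, "y": 0, "z": -0.06, "rx": 0, "ry": 0, "rz": 0},
  {"grip": 0, "x": 0, "y": 0, "z": -0.06, "rx": 0, "ry": 0, "rz": 0},
])

```text
clock: 13.98
tcp_pos: [0.5685, 0.0896, -0.03]
orientation: [-1.572, -0.007, -0.0]
force: [0.3, 0.3, 0.2]
finger_gap: 0.007
```

Emit:
send_rows([
  {"grip": 0, "x": 0, "y": 0, "z": -0.06, "rx": 0, "ry": 0, "rz": 0},
  {"grip": 0, "x": 0, "y": 0, "z": -0.06, "rx": 0, "ry": 0, "rz": 0},
])

```text
clock: 14.22
tcp_pos: [0.5685, 0.0897, -0.0312]
orientation: [-1.572, -0.007, -0.0]
force: [-0.8, 0.1, 0.1]
finger_gap: 0.007
```

Emit:
send_rows([
  {"grip": 0, "x": 0, "y": 0, "z": -0.08, "rx": 0, "ry": 0, "rz": 0},
  {"grip": 0, "x": 0, "y": 0, "z": -0.08, "rx": 0, "ry": 0, "rz": 0},
])

```text
clock: 14.48
tcp_pos: [0.5685, 0.0896, -0.033]
orientation: [-1.572, -0.007, -0.0]
force: [-0.2, 0.4, 0.7]
finger_gap: -0.002
```

Emit:
send_rows([
  {"grip": 0, "x": 0, "y": 0, "z": -0.08, "rx": 0, "ry": 0, "rz": 0},
  {"grip": 0, "x": 0, "y": 0, "z": -0.08, "rx": 0, "ry": 0, "rz": 0},
])

```text
clock: 14.72
tcp_pos: [0.5685, 0.0896, -0.0347]
orientation: [-1.572, -0.007, -0.0]
force: [-0.8, -0.9, -0.2]
finger_gap: 0.005
```

Emit:
send_rows([
  {"grip": 0, "x": 0, "y": 0, "z": -0.08, "rx": 0, "ry": 0, "rz": 0},
  {"grip": 0, "x": 0, "y": 0, "z": -0.08, "rx": 0, "ry": 0, "rz": 0},
])

```text
clock: 14.98
tcp_pos: [0.5685, 0.0896, -0.0364]
orientation: [-1.572, -0.007, -0.0]
force: [-0.0, -0.5, -0.1]
finger_gap: 0.004
```

Emit:
send_rows([
  {"grip": 0, "x": 0, "y": 0, "z": -0.08, "rx": 0, "ry": 0, "rz": 0},
  {"grip": 0, "x": 0, "y": 0, "z": -0.08, "rx": 0, "ry": 0, "rz": 0},
])

```text
clock: 15.22
tcp_pos: [0.5685, 0.0897, -0.0374]
orientation: [-1.572, -0.007, -0.0]
force: [-1.6, 0.1, 10.0]
finger_gap: 0.004
```

Emit:
send_rows([
  {"grip": 0.6, "x": 0, "y": 0, "z": 3.5, "rx": 0, "ry": 0, "rz": 0},
  {"grip": 0.6, "x": 0, "y": 0, "z": 4.5, "rx": 0, "ry": 0, "rz": 0},
  {"grip": 0.6, "x": 0, "y": 2, "z": 5, "rx": 0, "ry": 0, "rz": 0},
  {"grip": 0.6, "x": 0, "y": 5.5, "z": 0, "rx": 0, "ry": 0, "rz": 0.02},
  {"grip": 0.6, "x": 0, "y": 5.5, "z": 0, "rx": 0, "ry": 0, "rz": 0.02},
  {"grip": 0.6, "x": 0, "y": 5.5, "z": 0, "rx": 0, "ry": 0, "rz": 0.02},
  {"grip": 0.6, "x": 0, "y": 3.0, "z": 0, "rx": 0, "ry": 0, "rz": 0.02},
  {"grip": 0.6, "x": 0, "y": 0, "z": 0, "rx": 0, "ry": 0, "rz": 0},
])

```text
clock: 16.23
tcp_pos: [0.5679, 0.3107, 0.0972]
orientation: [-1.57, -0.01, 0.08]
force: [0.3, -0.2, -0.0]
finger_gap: 0.601
```

Emit:
send_rows([
  {"grip": 0.6, "x": -0.3, "y": 1.0, "z": 0, "rx": 0, "ry": 0.015, "rz": 0},
  {"grip": 0.6, "x": 0, "y": 0, "z": -3, "rx": 0, "ry": 0, "rz": 0},
  {"grip": 0.6, "x": 0, "y": 0, "z": 0, "rx": 0, "ry": 0, "rz": 0},
])

```text
clock: 16.6
tcp_pos: [0.5647, 0.3191, 0.0668]
orientation: [-1.57, 0.007, 0.077]
force: [-0.3, -0.0, 0.2]
finger_gap: 0.603
```

```bash
python3 - <<'E'
from h import *
d=r.capture("scene"); im=np.clip(d["frame"].astype(float)*1.6,0,255).astype(np.uint8); zoom(im,(310,100,430,210),"s11.png",5.4)
s=r.state(); print(s["tcp_pos"],s["orientation"])
E
```

```text
[0.56635887 0.31992161 0.0688285 ] [-1.5680861   0.00325492  0.07701583]
```

View pics/s11.png

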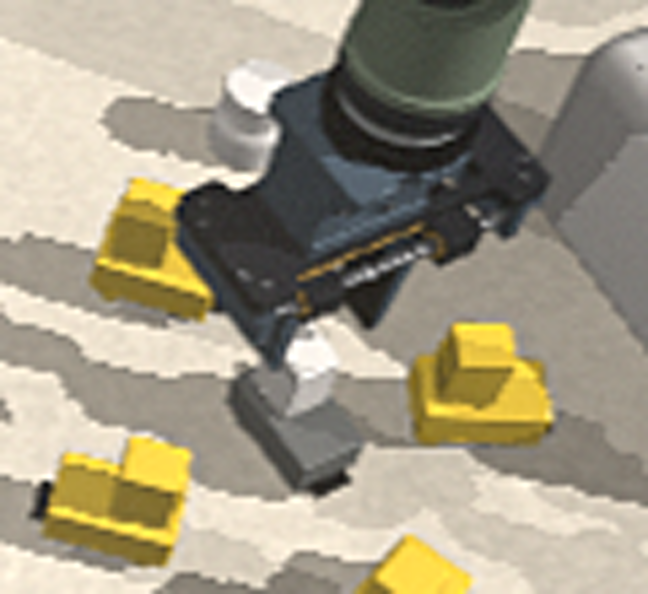

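Emit:
send_rows([
  {"grip": 0.6, "x": -0.1, "y": 0.1, "z": -2.5, "rx": 0, "ry": 0, "rz": 0},
  {"grip": 0.6, "x": 0, "y": 0, "z": -2.0, "rx": 0, "ry": 0, "rz": 0},
  {"grip": 0.6, "x": 0, "y": 0, "z": -0.7, "rx": 0, "ry": 0, "rz": 0},
  {"grip": 0.6, "x": 0, "y": 0, "z": 0, "rx": 0, "ry": 0, "rz": 0},
])

```text
clock: 17.15
tcp_pos: [0.5699, 0.321, 0.022]
orientation: [-1.564, -0.006, 0.073]
force: [-0.7, -0.2, -0.5]
finger_gap: 0.599
```

```bash
python3 - <<'E'
from h import *
d=r.capture("scene"); im=np.clip(d["frame"].astype(float)*1.6,0,255).astype(np.uint8); zoom(im,(330,120,410,200),"s12.png",7)
s=r.state(); print(s["tcp_pos"],s["orientation"],s["force"])
E
```

```text
[0.57028762 0.32115867 0.0224343 ] [-1.5633221  -0.00688326  0.07330175] [0.69974258 0.0801786  0.93000323]
```

View pics/s12.png

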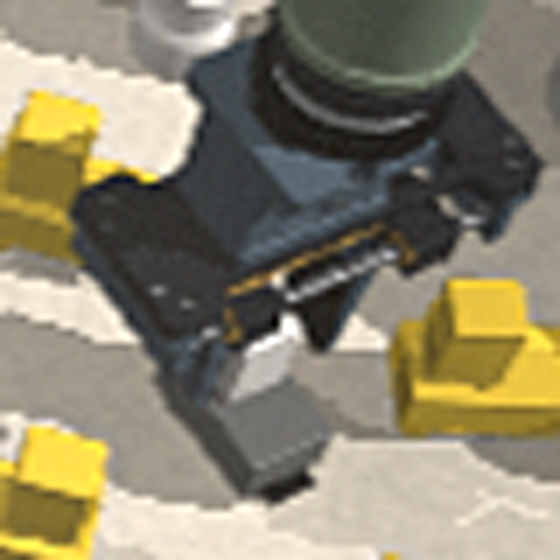

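Emit:
send_rows([
  {"grip": 0.6, "x": -0.5, "y": 0, "z": -0.7, "rx": -0.007, "ry": 0.012, "rz": 0.005},
  {"grip": 0.6, "x": -0.15, "y": 0, "z": -0.4, "rx": 0, "ry": 0.003, "rz": 0},
  {"grip": 0.6, "x": 0, "y": 0, "z": 0, "rx": 0, "ry": 0, "rz": 0},
])

```text
clock: 17.58
tcp_pos: [0.5643, 0.3217, 0.0127]
orientation: [-1.568, 0.007, 0.079]
force: [0.6, 0.2, 0.7]
finger_gap: 0.598
```

Emit:
send_rows([
  {"grip": 0.6, "x": 0, "y": 0, "z": -0.25, "rx": 0, "ry": 0, "rz": 0},
  {"grip": 0.6, "x": 0, "y": 0, "z": 0, "rx": 0, "ry": 0, "rz": 0},
])

```text
clock: 17.82
tcp_pos: [0.5643, 0.3218, 0.0101]
orientation: [-1.568, 0.007, 0.079]
force: [0.1, -0.1, 0.4]
finger_gap: 0.6
```

Emit:
send_rows([
  {"grip": 0.25, "x": 0, "y": 0, "z": 0, "rx": 0, "ry": 0, "rz": 0},
  {"grip": 0.2, "x": 0, "y": 0, "z": 0, "rx": 0, "ry": 0, "rz": 0},
  {"grip": 0.2, "x": 0, "y": 0, "z": 0, "rx": 0, "ry": 0, "rz": 0},
  {"grip": 0.2, "x": 0, "y": 0, "z": 0, "rx": 0, "ry": 0, "rz": 0},
], newtons=15)

```text
clock: 18.32
tcp_pos: [0.5645, 0.322, 0.0103]
orientation: [-1.568, 0.006, 0.079]
force: [0.4, 0.1, 0.5]
finger_gap: 0.328
```

Emit:
send_rows([
  {"grip": 0, "x": 0, "y": 0, "z": 0, "rx": 0, "ry": 0, "rz": 0},
  {"grip": 0, "x": 0, "y": 0, "z": 0, "rx": 0, "ry": 0, "rz": 0},
], newtons=50)

```text
clock: 18.58
tcp_pos: [0.5645, 0.322, 0.0103]
orientation: [-1.568, 0.006, 0.079]
force: [0.1, 0.6, -0.8]
finger_gap: 0.328
```

Emit:
send_rows([
  {"grip": 0, "x": 0, "y": 0, "z": 3, "rx": 0, "ry": 0, "rz": 0},
  {"grip": 0, "x": 0, "y": 0, "z": 5, "rx": 0, "ry": 0, "rz": 0},
  {"grip": 0, "x": 0, "y": 0, "z": 4.5, "rx": 0, "ry": 0, "rz": 0},
  {"grip": 0, "x": 0, "y": 0, "z": 0, "rx": 0, "ry": 0, "rz": 0},
])

```text
clock: 19.08
tcp_pos: [0.5605, 0.3196, 0.133]
orientation: [-1.573, 0.017, 0.078]
force: [0.5, 0.1, -3.6]
finger_gap: 0.325
```

Emit:
send_rows([
  {"grip": 0, "x": 0, "y": -4, "z": 0, "rx": 0, "ry": 0, "rz": -0.012},
  {"grip": 0, "x": 0, "y": -5.6, "z": 0, "rx": 0, "ry": 0, "rz": -0.012},
  {"grip": 0, "x": 0, "y": -5.6, "z": 0, "rx": 0, "ry": 0, "rz": -0.012},
  {"grip": 0, "x": 0, "y": -5.6, "z": 0, "rx": 0, "ry": 0, "rz": -0.012},
  {"grip": 0, "x": 0, "y": -5.6, "z": 0, "rx": 0, "ry": 0, "rz": -0.012},
  {"grip": 0, "x": 0, "y": -5.6, "z": 0, "rx": 0, "ry": 0, "rz": -0.012},
  {"grip": 0, "x": 0, "y": -5, "z": 0, "rx": 0, "ry": 0, "rz": 0},
  {"grip": 0, "x": 0, "y": -3.5, "z": 0, "rx": 0, "ry": 0, "rz": 0},
  {"grip": 0, "x": 0, "y": 0, "z": 0, "rx": 0, "ry": 0, "rz": 0},
])

```text
clock: 20.2
tcp_pos: [0.5431, -0.0984, 0.107]
orientation: [-1.575, 0.059, 0.007]
force: [-0.4, 0.3, -5.4]
finger_gap: 0.326
```

Emit:
send_rows([
  {"grip": 0, "x": 0, "y": 0, "z": 0.5, "rx": 0, "ry": -0.15, "rz": -0.003},
  {"grip": 0, "x": 0, "y": 0, "z": 0, "rx": 0, "ry": -0.15, "rz": 0},
  {"grip": 0, "x": 0, "y": 0, "z": 0, "rx": 0, "ry": -0.13, "rz": 0},
  {"grip": 0, "x": 0, "y": 0, "z": 0, "rx": 0, "ry": 0, "rz": 0},
])

```text
clock: 20.7
tcp_pos: [0.5346, -0.0937, 0.1008]
orientation: [-1.569, -0.36, 0.002]
force: [0.4, 0.4, -4.6]
finger_gap: 0.326
```

```bash
python3 - <<'E'
from h import *
s=r.state(); print(s["tcp_pos"],s["orientation"],s["force"])
for c,b in(("scene",(170,90,310,240)),("top",(220,130,340,230))):
    d=r.capture(c); np.save(c+"1.npy",d,allow_pickle=True); im=np.clip(d["frame"].astype(float)*1.5,0,255).astype(np.uint8); zoom(im,b,c+"13.png",4.5)
    print(proj(d,s["tcp_pos"])-b[:2])
E
```

```text
[ 0.53456828 -0.09373469  0.10081129] [-1.56932074 -0.36036287  0.00192353] [ 0.40163154  0.43981466 -4.61410708]
[[ 61.89446931 107.01163323]]
[[57.51749393 58.22072086]]
```

View pics/scene13.png

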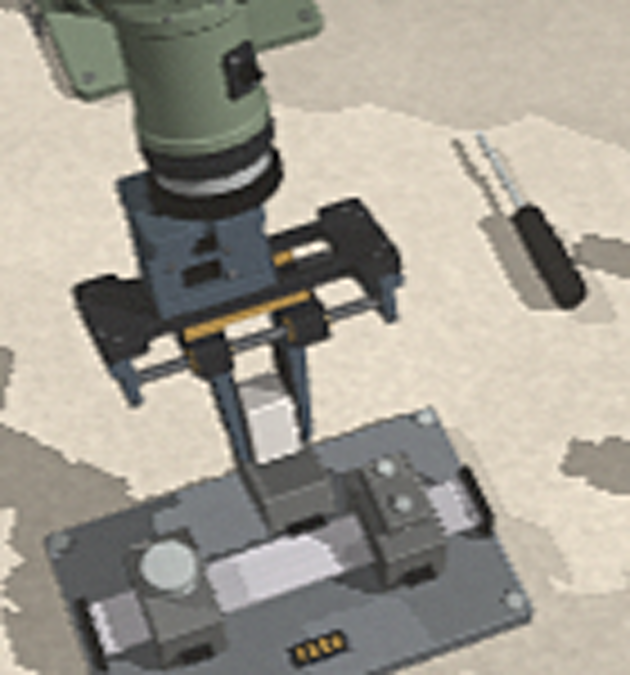

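View pics/top13.png

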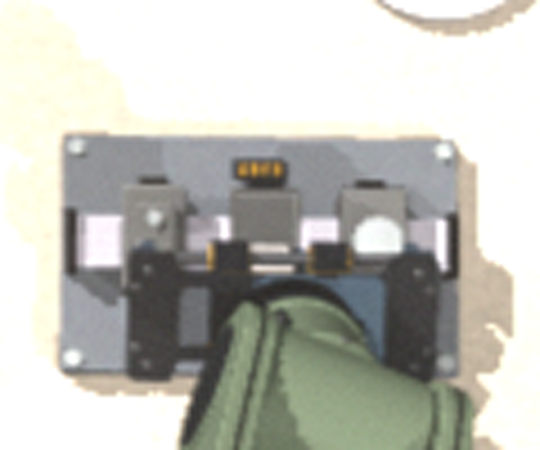

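```bash
cat >> h.py <<'E'
def modpts(tcp,pitch,dx=9.9,dz=3.2,yaw=0,p0=.006):
    # returns function mapping module-frame mm -> world, rigid about reported TCP
    th=-(pitch-p0); c,s=np.cos(th),np.sin(th)
    Ry=np.array([[c,0,-s],[0,1,0],[s,0,c]]); cy,sy=np.cos(yaw),np.sin(yaw); R=np.array([[cy,-sy,0],[sy,cy,0],[0,0,1]])@Ry
    return lambda P:(np.atleast_2d(P)+[dx,0,dz])/1e3@R.T+np.asarray(tcp)
SH=[[40,-22,28],[40,22,28],[40,22,0],[40,-22,0],[8,-22,28],[8,22,28],[8,-15,70],[8,15,70],[-26,15,70],[-26,-15,70]]
def overlay(d,f,box,name,s,gain=1.5):
    x0,y0,x1,y1=box; im=np.clip(d["frame"].astype(float)*gain,0,255).astype(np.uint8)[y0:y1,x0:x1,::-1]
    im=cv2.resize(im,None,fx=s,fy=s,interpolation=cv2.INTER_CUBIC); p=((proj(d,f(SH))-[x0,y0]+.5)*s).astype(int)
    for a,b in((0,1),(1,2),(2,3),(3,0),(0,4),(1,5),(4,5),(6,7),(7,8),(8,9),(9,6)): cv2.line(im,tuple(map(int,p[a])),tuple(map(int,p[b])),(0,0,255),1)
    cv2.imwrite("pics/"+name,im)
E
python3 - <<'E'
from h import *
t=[.5346,-.0937,.1008]
for c,b in(("scene",(205,150,265,220)),("top",(255,155,305,205))):
    d=np.load(c+"1.npy",allow_pickle=True).item()
    overlay(d,modpts(t,-.36,yaw=.002),b,c+"14.png",8)
    tw=np.array(t)
E
```

```text
(no output)
```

View pics/scene14.png

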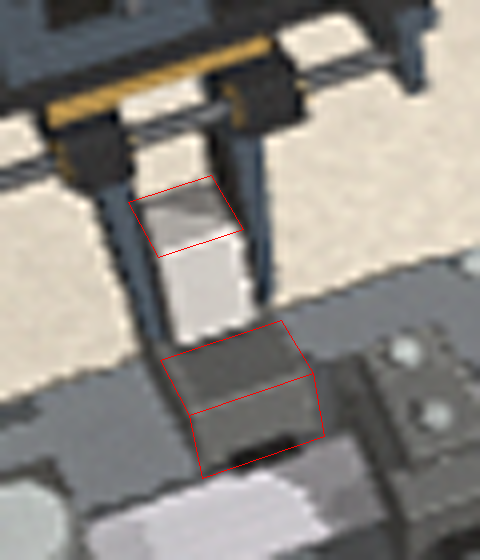

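View pics/top14.png

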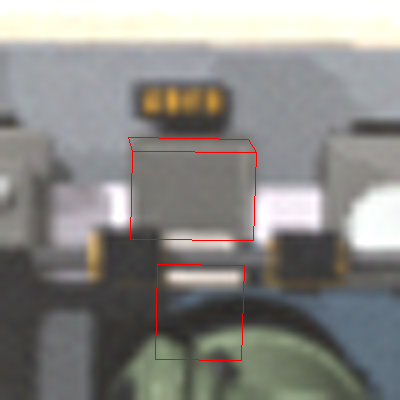

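Emit:
send_rows([
  {"grip": 0, "x": 0.1, "y": -0.55, "z": -1.5, "rx": 0, "ry": -0.02, "rz": 0},
  {"grip": 0, "x": 0, "y": 0, "z": -2, "rx": 0, "ry": 0, "rz": 0},
  {"grip": 0, "x": 0, "y": 0, "z": -0.5, "rx": 0, "ry": 0, "rz": 0},
  {"grip": 0, "x": 0, "y": 0, "z": 0, "rx": 0, "ry": 0, "rz": 0},
])

```text
clock: 21.3
tcp_pos: [0.5507, -0.1006, 0.0654]
orientation: [-1.573, -0.392, 0.008]
force: [0.1, 1.2, -4.3]
finger_gap: 0.327
```

Emit:
send_rows([
  {"grip": 0, "x": -1.5, "y": 0.1, "z": 0, "rx": 0, "ry": 0.008, "rz": -0.006},
  {"grip": 0, "x": 0, "y": 0, "z": 0, "rx": 0, "ry": 0, "rz": 0},
])

```text
clock: 21.55
tcp_pos: [0.536, -0.0995, 0.0664]
orientation: [-1.573, -0.385, 0.002]
force: [0.7, 0.3, -4.6]
finger_gap: 0.325
```

Emit:
send_rows([
  {"grip": 0, "x": 0, "y": 0, "z": -0.6, "rx": 0, "ry": 0, "rz": 0},
  {"grip": 0, "x": 0, "y": 0, "z": -0.6, "rx": 0, "ry": 0, "rz": 0},
  {"grip": 0, "x": 0, "y": 0, "z": 0, "rx": 0, "ry": 0, "rz": 0},
])

```text
clock: 21.92
tcp_pos: [0.5364, -0.0997, 0.0548]
orientation: [-1.574, -0.387, 0.002]
force: [0.4, -0.0, -4.6]
finger_gap: 0.328
```

Emit:
send_rows([
  {"grip": 0, "x": -0.05, "y": 0, "z": -0.5, "rx": 0, "ry": 0, "rz": 0},
  {"grip": 0, "x": 0, "y": 0, "z": -0.4, "rx": 0, "ry": 0, "rz": 0},
  {"grip": 0, "x": 0, "y": 0, "z": -0.2, "rx": 0, "ry": 0, "rz": 0},
  {"grip": 0, "x": 0, "y": 0, "z": 0, "rx": 0, "ry": 0, "rz": 0},
])

```text
clock: 22.42
tcp_pos: [0.5361, -0.0998, 0.0428]
orientation: [-1.574, -0.387, 0.002]
force: [0.2, -0.2, -4.0]
finger_gap: 0.327
```

```bash
python3 - <<'E'
from h import *
s=r.state(); print(s["tcp_pos"],s["orientation"],s["force"])
for c,b in(("scene",(205,150,265,220)),("top",(255,150,305,210))):
    d=r.capture(c); overlay(d,modpts(s["tcp_pos"],s["orientation"][1],yaw=.002),b,c+"15.png",8)
E
```

```text
[ 0.53605821 -0.09980965  0.04277423] [-1.57404986 -0.38698353  0.00203653] [ 0.1706411 -0.2213791 -4.046534 ]
```

View pics/scene15.png

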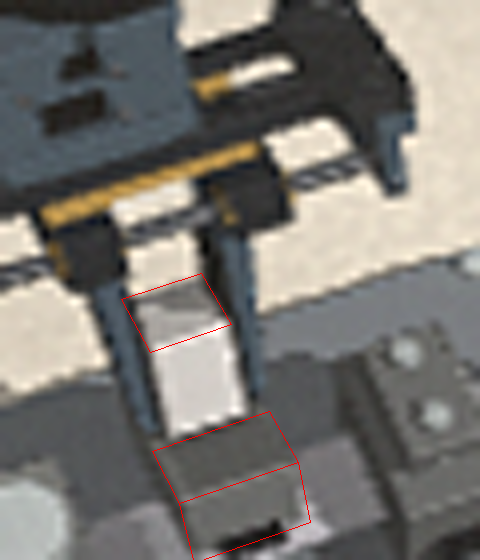

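View pics/top15.png

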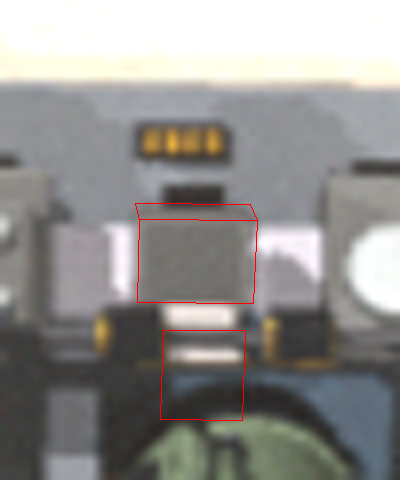

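Emit:
send_rows([
  {"grip": 0, "x": 0, "y": 0, "z": -0.1, "rx": 0, "ry": 0, "rz": 0},
  {"grip": 0, "x": 0, "y": 0, "z": 0, "rx": 0, "ry": 0, "rz": 0},
])

```text
clock: 22.78
tcp_pos: [0.5365, -0.0999, 0.0423]
orientation: [-1.574, -0.388, 0.002]
force: [-0.3, 0.4, -4.1]
finger_gap: 0.328
```

Emit:
send_rows([
  {"grip": 0, "x": 0.3, "y": 0, "z": 0, "rx": 0, "ry": 0, "rz": 0},
  {"grip": 0, "x": 0.2, "y": 0, "z": 0, "rx": 0, "ry": 0, "rz": 0},
  {"grip": 0, "x": 0, "y": 0, "z": 0, "rx": 0, "ry": 0, "rz": 0},
])

```text
clock: 23.15
tcp_pos: [0.5422, -0.1, 0.0426]
orientation: [-1.575, -0.389, 0.002]
force: [0.2, 0.4, -4.1]
finger_gap: 0.325
```

Emit:
send_rows([
  {"grip": 0, "x": 0, "y": 0, "z": -0.12, "rx": 0, "ry": 0.005, "rz": 0},
  {"grip": 0, "x": 0.1, "y": 0, "z": 0, "rx": 0, "ry": 0, "rz": 0},
])

```text
clock: 23.4
tcp_pos: [0.5431, -0.1, 0.0412]
orientation: [-1.575, -0.383, 0.002]
force: [-0.9, -0.2, -4.1]
finger_gap: 0.327
```

Emit:
send_rows([
  {"grip": 0, "x": 0.1, "y": 0, "z": 0, "rx": 0, "ry": 0, "rz": 0},
  {"grip": 0, "x": 0.1, "y": 0, "z": 0, "rx": 0, "ry": 0, "rz": 0},
])

```text
clock: 23.65
tcp_pos: [0.5452, -0.1, 0.0412]
orientation: [-1.575, -0.383, 0.002]
force: [-0.8, 0.5, -3.9]
finger_gap: 0.329
```

Emit:
send_rows([
  {"grip": 0, "x": 0.1, "y": 0, "z": 0, "rx": 0, "ry": 0, "rz": 0},
])

```text
clock: 23.78
tcp_pos: [0.5463, -0.1, 0.0412]
orientation: [-1.575, -0.383, 0.002]
force: [0.5, 0.4, -4.2]
finger_gap: 0.326
```

Emit:
send_rows([
  {"grip": 0, "x": 0.1, "y": 0, "z": 0, "rx": 0, "ry": 0, "rz": 0},
])

```text
clock: 23.9
tcp_pos: [0.5474, -0.1, 0.0412]
orientation: [-1.575, -0.383, 0.002]
force: [-0.2, -0.3, -3.5]
finger_gap: 0.329
```

Emit:
send_rows([
  {"grip": 0, "x": 0.07, "y": 0, "z": 0, "rx": 0, "ry": 0, "rz": 0},
])

```text
clock: 24.02
tcp_pos: [0.5482, -0.1, 0.0412]
orientation: [-1.575, -0.383, 0.002]
force: [-0.3, 0.4, -4.6]
finger_gap: 0.326
```

Emit:
send_rows([
  {"grip": 0, "x": 0.07, "y": 0, "z": 0, "rx": 0, "ry": 0, "rz": 0},
])

```text
clock: 24.15
tcp_pos: [0.5486, -0.0999, 0.0411]
orientation: [-1.574, -0.383, 0.002]
force: [-0.9, -0.0, -4.0]
finger_gap: 0.325
```

Emit:
send_rows([
  {"grip": 0, "x": 0.07, "y": 0, "z": 0, "rx": 0, "ry": 0, "rz": 0},
])

```text
clock: 24.28
tcp_pos: [0.5487, -0.0997, 0.0408]
orientation: [-1.574, -0.381, 0.002]
force: [-2.2, -0.4, -2.3]
finger_gap: 0.326
```

Emit:
send_rows([
  {"grip": 0, "x": 0.07, "y": 0, "z": 0, "rx": 0, "ry": 0, "rz": 0},
])

```text
clock: 24.4
tcp_pos: [0.5487, -0.0996, 0.0405]
orientation: [-1.574, -0.38, 0.003]
force: [-2.0, -1.0, -2.4]
finger_gap: 0.325
```

Emit:
send_rows([
  {"grip": 0, "x": -0.08, "y": 0, "z": 0.04, "rx": 0, "ry": 0, "rz": 0},
  {"grip": 0, "x": 0, "y": 0, "z": 0, "rx": 0, "ry": 0.05, "rz": 0},
  {"grip": 0, "x": 0, "y": 0, "z": -0.03, "rx": 0, "ry": 0.04, "rz": 0},
], newtons=60)

```text
clock: 24.78
tcp_pos: [0.5482, -0.0999, 0.041]
orientation: [-1.574, -0.29, 0.001]
force: [0.7, 0.5, -4.4]
finger_gap: 0.323
```

Emit:
send_rows([
  {"grip": 0, "x": 0, "y": 0, "z": -0.04, "rx": 0, "ry": 0.04, "rz": 0},
])

```text
clock: 24.9
tcp_pos: [0.5489, -0.1, 0.041]
orientation: [-1.574, -0.25, 0.001]
force: [-0.9, 1.4, -2.5]
finger_gap: 0.326
```

Emit:
send_rows([
  {"grip": 0, "x": 0, "y": 0, "z": -0.04, "rx": 0, "ry": 0.04, "rz": 0},
])

```text
clock: 25.02
tcp_pos: [0.5491, -0.1, 0.0408]
orientation: [-1.574, -0.209, 0.0]
force: [-1.9, 1.4, -3.6]
finger_gap: 0.328
```

Emit:
send_rows([
  {"grip": 0, "x": -0.05, "y": 0, "z": -0.06, "rx": 0, "ry": 0.04, "rz": 0},
])

```text
clock: 25.15
tcp_pos: [0.5491, -0.1, 0.0406]
orientation: [-1.574, -0.169, 0.0]
force: [-1.3, 0.1, -1.7]
finger_gap: 0.326
```

Emit:
send_rows([
  {"grip": 0, "x": 0, "y": 0, "z": -0.06, "rx": 0, "ry": 0.04, "rz": 0},
])

```text
clock: 25.28
tcp_pos: [0.5493, -0.1, 0.0403]
orientation: [-1.574, -0.129, 0.0]
force: [-0.5, 0.8, -6.3]
finger_gap: 0.326
```

Emit:
send_rows([
  {"grip": 0, "x": 0, "y": 0, "z": -0.05, "rx": 0, "ry": 0.03, "rz": 0},
])

```text
clock: 25.4
tcp_pos: [0.5494, -0.1, 0.04]
orientation: [-1.574, -0.098, 0.0]
force: [-2.6, 0.2, -2.5]
finger_gap: 0.328
```

Emit:
send_rows([
  {"grip": 0, "x": -0.05, "y": 0, "z": -0.08, "rx": 0, "ry": 0.03, "rz": 0},
])

```text
clock: 25.52
tcp_pos: [0.5495, -0.1, 0.0397]
orientation: [-1.574, -0.068, 0.0]
force: [-0.7, 0.6, -1.1]
finger_gap: 0.328
```

Emit:
send_rows([
  {"grip": 0, "x": 0, "y": 0, "z": -0.08, "rx": 0, "ry": 0.03, "rz": 0},
])

```text
clock: 25.65
tcp_pos: [0.5496, -0.0999, 0.0394]
orientation: [-1.574, -0.038, 0.0]
force: [-3.7, -0.2, -0.2]
finger_gap: 0.324
```

Emit:
send_rows([
  {"grip": 0, "x": 0, "y": 0, "z": -0.08, "rx": 0, "ry": 0.02, "rz": 0},
])

```text
clock: 25.78
tcp_pos: [0.5496, -0.0999, 0.0386]
orientation: [-1.574, -0.017, 0.0]
force: [-1.6, -0.5, -3.4]
finger_gap: 0.326
```

```bash
python3 - <<'E'
from h import *
s=r.state(); print(s["tcp_pos"],s["orientation"],s["force"],s["moment"])
E
```

```text
[ 0.54962387 -0.0999091   0.03857685] [-1.57434433e+00 -1.69854516e-02  9.37051523e-05] [-1.64014483 -0.54239946 -3.36187622] [-0.0422947   0.62463943  0.03051599]
```

Emit:
send_rows([
  {"grip": 0, "x": 0, "y": 0, "z": -0.08, "rx": 0, "ry": 0.02, "rz": 0},
])

```text
clock: 25.9
tcp_pos: [0.5496, -0.0999, 0.0376]
orientation: [-1.574, 0.004, -0.0]
force: [-2.1, 0.0, -3.4]
finger_gap: 0.328
```

Emit:
send_rows([
  {"grip": 0, "x": 0, "y": 0, "z": -0.06, "rx": 0, "ry": 0.01, "rz": 0},
])

```text
clock: 26.02
tcp_pos: [0.5496, -0.0999, 0.0377]
orientation: [-1.574, 0.015, 0.0]
force: [-5.4, -0.7, 8.1]
finger_gap: 0.325
```

```bash
python3 - <<'E'
from h import *
s=r.state(); print(s["tcp_pos"],s["orientation"],s["force"],s["moment"])
for c,b in(("scene",(205,150,265,230)),("top",(250,150,310,210))):
    d=r.capture(c); overlay(d,modpts(s["tcp_pos"],s["orientation"][1],yaw=.002),b,c+"16.png",7)
E
```

```text
[ 0.5495654  -0.09989077  0.03769813] [-1.57422543e+00  1.46062707e-02  1.42803034e-05] [-5.38949662 -0.71587549  8.09258153] [0.19526253 1.04767371 0.03866942]
```

View pics/scene16.png

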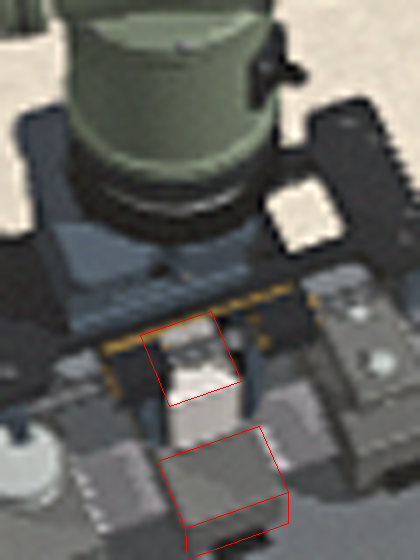

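View pics/top16.png

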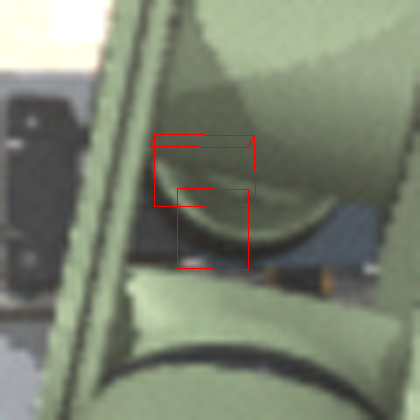

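Emit:
send_rows([
  {"grip": 0, "x": -0.06, "y": 0.03, "z": 0.04, "rx": 0, "ry": -0.008, "rz": 0},
  {"grip": 0.55, "x": 0, "y": 0, "z": 0, "rx": 0, "ry": 0, "rz": 0},
  {"grip": 0.55, "x": 0, "y": 0, "z": 0, "rx": 0, "ry": 0, "rz": 0},
  {"grip": 0.55, "x": 0, "y": 0, "z": 0, "rx": 0, "ry": 0, "rz": 0},
])

```text
clock: 26.62
tcp_pos: [0.5535, -0.1001, 0.0396]
orientation: [-1.575, -0.004, -0.0]
force: [-0.6, 0.7, -0.9]
finger_gap: 0.55
```

Emit:
send_rows([
  {"grip": 0.55, "x": 0, "y": 0, "z": 1.5, "rx": 0, "ry": 0, "rz": 0},
  {"grip": 0.55, "x": 0, "y": 0, "z": 2.5, "rx": 0, "ry": 0, "rz": 0},
  {"grip": 0.55, "x": 0, "y": 0, "z": 3, "rx": 0, "ry": 0, "rz": 0},
  {"grip": 0.3, "x": 0, "y": 0, "z": 2, "rx": 0, "ry": 0, "rz": 0},
  {"grip": 0.0, "x": 1, "y": 0, "z": 0, "rx": 0, "ry": 0, "rz": 0},
  {"grip": 0.0, "x": 0, "y": 0, "z": 0, "rx": 0, "ry": 0, "rz": 0},
])

```text
clock: 27.38
tcp_pos: [0.5663, -0.1003, 0.1369]
orientation: [-1.576, -0.011, -0.0]
force: [0.2, -0.4, -0.6]
finger_gap: 0.253
```

```bash
python3 - <<'E'
from h import *
s=r.state(); print(s["tcp_pos"],s["orientation"],s["force"])
d=r.capture("scene"); np.save("scene2.npy",d,allow_pickle=True)
b=(195,150,285,240); im=np.clip(d["frame"].astype(float)*1.6,0,255).astype(np.uint8); zoom(im,b,"s17.png",6.6)
f=lambda P:np.atleast_2d(P)/1e3+[.559,-.0999,.0408]
overlay(d,f,b,"s17o.png",6.6)
E
```

```text
[ 0.56630425 -0.10025095  0.13694392] [-1.57645924e+00 -1.14320200e-02 -4.17684860e-04] [ 0.15733841 -0.36905782 -0.5684626 ]
```

View pics/s17.png

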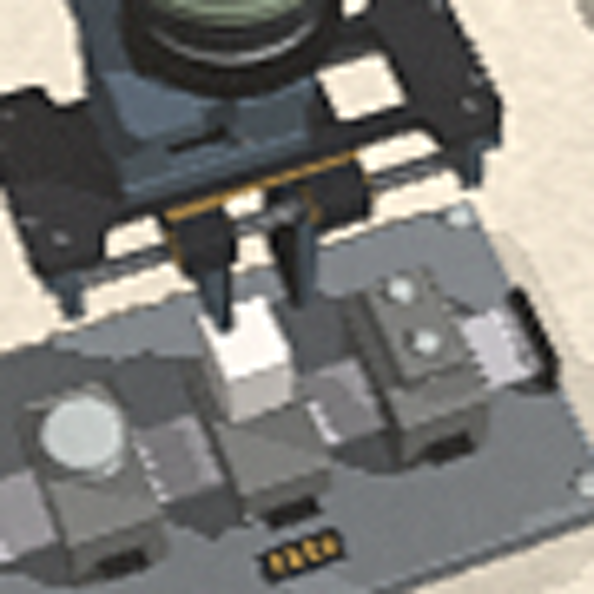

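View pics/s17o.png

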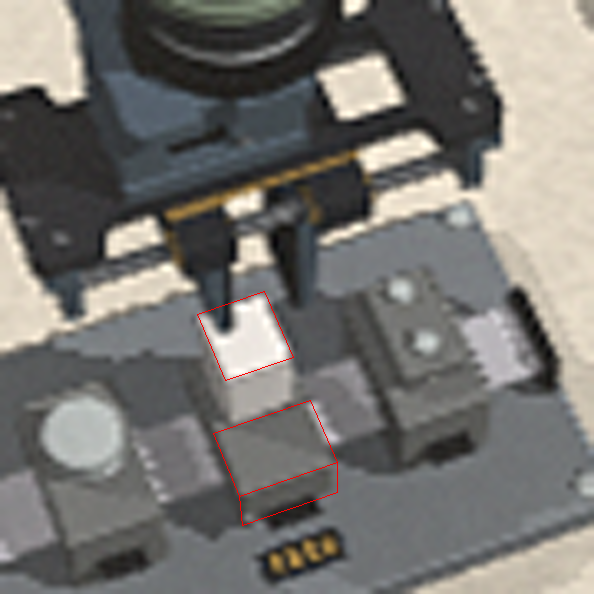

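Emit:
send_rows([
  {"grip": 0.0, "x": 2.1, "y": 0.1, "z": 0, "rx": 0.005, "ry": 0.012, "rz": 0},
  {"grip": 0.0, "x": 0, "y": 0, "z": -2, "rx": 0, "ry": 0, "rz": 0},
  {"grip": 0.0, "x": 0, "y": 0, "z": -2, "rx": 0, "ry": 0, "rz": 0},
  {"grip": 0.0, "x": 0, "y": 0, "z": 0, "rx": 0, "ry": 0, "rz": 0},
])

```text
clock: 27.92
tcp_pos: [0.5851, -0.0987, 0.092]
orientation: [-1.57, 0.009, -0.0]
force: [-0.5, -0.3, 0.9]
finger_gap: 0.006
```

Emit:
send_rows([
  {"grip": 0.0, "x": 0.4, "y": 0, "z": 0, "rx": 0, "ry": 0, "rz": 0},
  {"grip": 0.0, "x": 0, "y": 0, "z": -1.2, "rx": 0, "ry": 0, "rz": 0},
  {"grip": 0.0, "x": 0, "y": 0, "z": -1.2, "rx": 0, "ry": 0, "rz": 0},
  {"grip": 0.0, "x": 0, "y": 0, "z": -1.0, "rx": 0, "ry": 0, "rz": 0},
  {"grip": 0.0, "x": 0, "y": 0, "z": 0, "rx": 0, "ry": 0, "rz": 0},
])

```text
clock: 28.55
tcp_pos: [0.5896, -0.0988, 0.0564]
orientation: [-1.57, 0.008, -0.0]
force: [-0.2, 0.3, -0.4]
finger_gap: 0.003
```

Emit:
send_rows([
  {"grip": 0.0, "x": 0, "y": 0, "z": -0.5, "rx": 0, "ry": 0, "rz": 0},
  {"grip": 0.0, "x": 0, "y": 0, "z": -0.5, "rx": 0, "ry": 0, "rz": 0},
  {"grip": 0.0, "x": 0, "y": 0, "z": 0, "rx": 0, "ry": 0, "rz": 0},
])

```text
clock: 28.92
tcp_pos: [0.5899, -0.0989, 0.0462]
orientation: [-1.57, 0.007, -0.0]
force: [-0.4, -0.5, -0.8]
finger_gap: 0.007
```

Emit:
send_rows([
  {"grip": 0.0, "x": 0, "y": 0, "z": -0.15, "rx": 0, "ry": 0, "rz": 0},
  {"grip": 0.0, "x": 0, "y": 0, "z": -0.15, "rx": 0, "ry": 0, "rz": 0},
])

```text
clock: 29.18
tcp_pos: [0.5903, -0.0989, 0.0435]
orientation: [-1.57, 0.006, -0.0]
force: [0.0, 0.6, 0.1]
finger_gap: 0.003
```

Emit:
send_rows([
  {"grip": 0.0, "x": 0, "y": 0, "z": -0.1, "rx": 0, "ry": 0, "rz": 0},
  {"grip": 0.0, "x": 0, "y": 0, "z": -0.1, "rx": 0, "ry": 0, "rz": 0},
])

```text
clock: 29.42
tcp_pos: [0.5904, -0.099, 0.0415]
orientation: [-1.57, 0.006, -0.0]
force: [0.5, -0.7, -0.1]
finger_gap: 0.004
```

Emit:
send_rows([
  {"grip": 0.0, "x": 0, "y": 0, "z": -0.1, "rx": 0, "ry": 0, "rz": 0},
  {"grip": 0.0, "x": 0, "y": 0, "z": -0.1, "rx": 0, "ry": 0, "rz": 0},
])

```text
clock: 29.68
tcp_pos: [0.5905, -0.099, 0.0394]
orientation: [-1.571, 0.006, -0.0]
force: [-0.8, 0.2, 0.3]
finger_gap: 0.004
```

Emit:
send_rows([
  {"grip": 0.0, "x": 0, "y": 0, "z": -0.1, "rx": 0, "ry": 0, "rz": 0},
  {"grip": 0.0, "x": 0, "y": 0, "z": -0.1, "rx": 0, "ry": 0, "rz": 0},
])

```text
clock: 29.92
tcp_pos: [0.5905, -0.099, 0.0372]
orientation: [-1.571, 0.006, -0.0]
force: [0.4, -0.4, -0.2]
finger_gap: 0.005
```

Emit:
send_rows([
  {"grip": 0.0, "x": 0, "y": 0, "z": -0.1, "rx": 0, "ry": 0, "rz": 0},
])

```text
clock: 30.05
tcp_pos: [0.5905, -0.0989, 0.0362]
orientation: [-1.57, 0.006, -0.0]
force: [0.7, 0.4, -0.2]
finger_gap: 0.002
```

Emit:
send_rows([
  {"grip": 0.0, "x": 0, "y": 0, "z": -0.1, "rx": 0, "ry": 0, "rz": 0},
])

```text
clock: 30.18
tcp_pos: [0.5905, -0.099, 0.0351]
orientation: [-1.571, 0.006, -0.0]
force: [0.3, -0.7, 0.3]
finger_gap: 0.009
```

Emit:
send_rows([
  {"grip": 0.0, "x": 0, "y": 0, "z": -0.1, "rx": 0, "ry": 0, "rz": 0},
])

```text
clock: 30.3
tcp_pos: [0.5905, -0.099, 0.034]
orientation: [-1.571, 0.006, -0.0]
force: [0.7, -0.0, -0.3]
finger_gap: 0.003
```

Emit:
send_rows([
  {"grip": 0.0, "x": 0, "y": 0, "z": -0.08, "rx": 0, "ry": 0, "rz": 0},
])

```text
clock: 30.42
tcp_pos: [0.5905, -0.099, 0.0332]
orientation: [-1.57, 0.006, -0.0]
force: [0.6, 0.3, 1.2]
finger_gap: 0.008
```

Emit:
send_rows([
  {"grip": 0.0, "x": 0, "y": 0, "z": -0.08, "rx": 0, "ry": 0, "rz": 0},
])

```text
clock: 30.55
tcp_pos: [0.5904, -0.099, 0.0323]
orientation: [-1.57, 0.006, -0.0]
force: [0.5, -0.2, -0.9]
finger_gap: 0.007
```

Emit:
send_rows([
  {"grip": 0.0, "x": 0, "y": 0, "z": -0.08, "rx": 0, "ry": 0, "rz": 0},
])

```text
clock: 30.68
tcp_pos: [0.5905, -0.099, 0.0315]
orientation: [-1.571, 0.006, -0.001]
force: [0.1, -0.1, 0.1]
finger_gap: 0.002
```

Emit:
send_rows([
  {"grip": 0.0, "x": 0, "y": 0, "z": -0.06, "rx": 0, "ry": 0, "rz": 0},
])

```text
clock: 30.8
tcp_pos: [0.5907, -0.099, 0.0312]
orientation: [-1.571, 0.006, -0.0]
force: [-0.4, -0.5, 4.5]
finger_gap: 0.005
```

Emit:
send_rows([
  {"grip": 0.0, "x": 0, "y": 0, "z": -0.06, "rx": 0, "ry": 0, "rz": 0},
])

```text
clock: 30.92
tcp_pos: [0.5908, -0.099, 0.0312]
orientation: [-1.571, 0.005, -0.0]
force: [0.1, 0.3, 5.3]
finger_gap: 0.004
```

Emit:
send_rows([
  {"grip": 0.0, "x": 0, "y": 0, "z": -0.06, "rx": 0, "ry": 0, "rz": 0},
])

```text
clock: 31.05
tcp_pos: [0.5908, -0.099, 0.0312]
orientation: [-1.571, 0.005, -0.0]
force: [-1.1, 0.1, 5.2]
finger_gap: 0.002
```

Emit:
send_rows([
  {"grip": 0.0, "x": 0, "y": 0, "z": -0.12, "rx": 0, "ry": 0, "rz": 0},
])

```text
clock: 31.18
tcp_pos: [0.5912, -0.099, 0.0311]
orientation: [-1.571, 0.004, -0.001]
force: [-2.1, 0.7, 8.8]
finger_gap: 0.005
```

Emit:
send_rows([
  {"grip": 0.0, "x": 0, "y": 0, "z": -0.14, "rx": 0, "ry": 0, "rz": 0},
])

```text
clock: 31.3
tcp_pos: [0.5917, -0.099, 0.031]
orientation: [-1.571, 0.002, -0.001]
force: [-1.8, 0.6, 9.5]
finger_gap: 0.005
```

Emit:
send_rows([
  {"grip": 0.0, "x": 0, "y": 0, "z": 2, "rx": 0, "ry": 0, "rz": 0},
  {"grip": 0.0, "x": 0, "y": 0, "z": 5, "rx": 0, "ry": 0, "rz": 0},
  {"grip": 0.0, "x": 0, "y": 0, "z": 5, "rx": 0, "ry": 0, "rz": 0},
  {"grip": 0.0, "x": -3, "y": 0, "z": 2, "rx": 0, "ry": 0, "rz": 0},
  {"grip": 0.0, "x": -5, "y": 0, "z": 1, "rx": 0, "ry": 0, "rz": 0},
  {"grip": 0.0, "x": -5, "y": 0, "z": 0, "rx": 0, "ry": 0, "rz": 0},
  {"grip": 0.0, "x": -5, "y": 0, "z": 0, "rx": 0, "ry": 0, "rz": 0},
  {"grip": 0.0, "x": -5, "y": 0, "z": 0, "rx": 0, "ry": 0, "rz": 0},
  {"grip": 0.0, "x": 0, "y": 0, "z": 0, "rx": 0, "ry": 0, "rz": 0},
])

```text
clock: 32.42
tcp_pos: [0.3542, -0.0986, 0.1827]
orientation: [-1.572, 0.002, 0.0]
force: [0.7, 0.9, -0.2]
finger_gap: 0.005
```

```bash
python3 - <<'E'
from h import *
f=lambda P:np.atleast_2d(P)/1e3+[.559,-.0995,.0408]
for c,b in(("scene",(190,170,280,250)),("top",(225,145,330,220))):
    d=r.capture(c); np.save(c+"3.npy",d,allow_pickle=True); im=np.clip(d["frame"].astype(float)*1.3,0,255).astype(np.uint8); zoom(im,b,c+"18.png",7); overlay(d,f,b,c+"18o.png",7)
print([(q,[(np.round(m["pixel"],1).tolist(),round(m["score"],2)) for m in r.mark_of(q,"top")][:5]) for q in("reagent","jar","screwdriver","beaker","grip")])
E
```

```text
[('reagent', [([185.7, 132.0], 0.63)]), ('jar', [([112.9, 243.8], 0.62)]), ('screwdriver', [([193.3, 250.2], 0.54)]), ('beaker', [([376.2, 230.1], 0.71), ([279.0, 186.3], 0.56), ([195.2, 254.6], 0.22)]), ('grip', [([108.4, 169.7], 0.89), ([280.5, 180.7], 0.88), ([148.0, 220.2], 0.77), ([174.7, 166.2], 0.62), ([147.5, 131.4], 0.62)])]
```

View pics/top18.png

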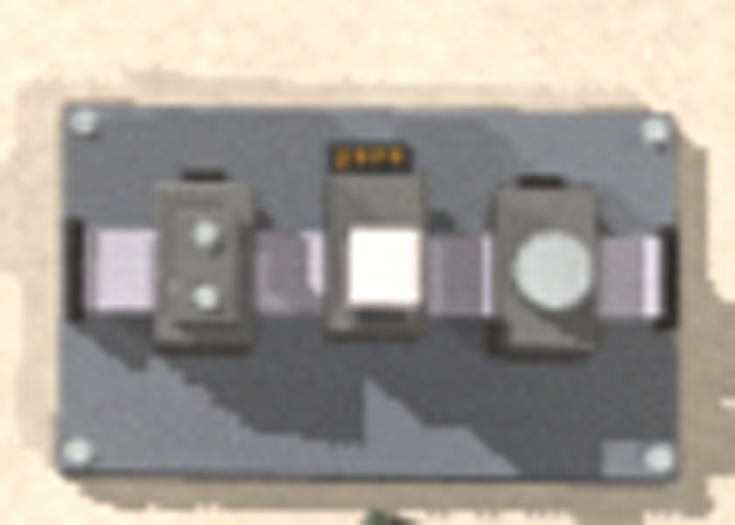

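View pics/top18o.png

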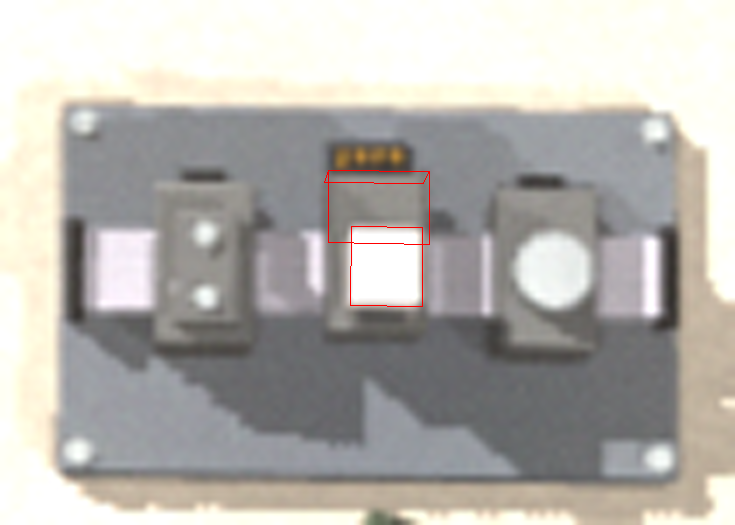

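View pics/scene18o.png

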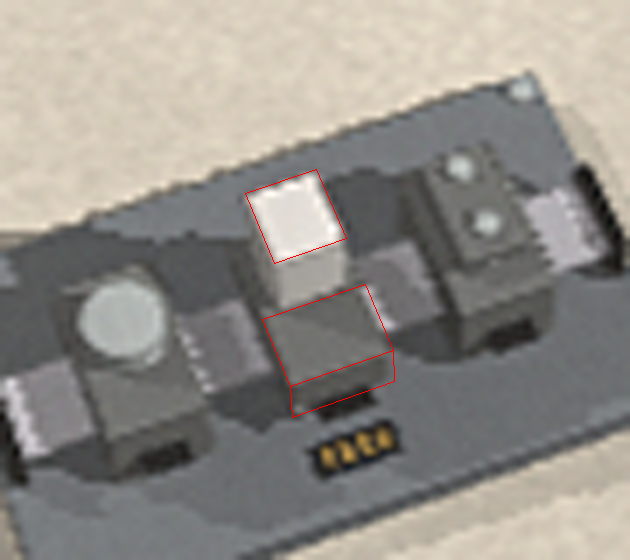

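```bash
python3 - <<'E'
from h import *
d=np.load("top3.npy",allow_pickle=True).item(); print(ray(d,((384.5+.5)/7-.5+225,(267+.5)/7-.5+145),.1108))
print(r.close_job())
E
```

```text
[ 0.54952178 -0.09873754  0.1108    ]
the job is handed in; nothing more can be done
None
```

The pump module is on the rail in the middle place, lip towards the robot and foot by the contact strip, lying flat. I handed the job in at about 33 s with the arm well clear of everything.

- **Rail height:** touching it gently gave a top about 40.8 mm above the bench, so it is shimmed up about 1.8 mm. The images agreed.
- **Reported tool point:** the shut fingertips sit about 37 mm behind the reported TCP. I found this by touching both rail and bench, and used the difference in every later move.
- **Rail position:** the rail sits about 4 mm to +x. The cameras gave this, and the lip met the rail within 0.2 mm of where that predicted.
- **Fitting:** I hooked the lip under the near edge with the foot end about 22° up, then rocked it down until flat. The wrist force readings I saw stayed below 13 N.
- **Seating:** pressing the shoulder with about 9.5 N met it at the height a fully seated module should have, and it did not move. I could not see or hear the click itself. That it went in is inferred from this height and from the module lying level.
- **Centring:** the grip block measures y = -98.7 mm against a place middle of about -99.2 mm, with no visible twist. The two cameras differ by about 1 mm here.
- **Other things:** the top camera showed the bottle, jar, screwdriver and beaker where they started, within detector noise. I did not measure the yellow look-alikes closely, but I never touched them.

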